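# Stack a weighed bearing tray and its lid in the carrier and lock them down

## Task

The blue tray with two bearings on the balance has been weighed: keep it level and set it on the blue tray already in the grey carrier, cut corners over cut corners so that its skirt drops fully home over the rim below, bearings still in their pockets. Then put the grey lid on top the same way, fully seated (lower both, do not drop them), and last swing the carrier's sprung hold-down arm by its red bar over its dead centre so that it snaps down and holds the lid. Leave the other things on the bench where they are.

Things in the scene. Friction and masses are not known exactly. Their poses are not given: they have to be found in the camera images.
- carrier: Grey base plate 196 x 104 mm, top 12 mm above the bench; does not move. Origin: on the bench under the centre of its keyed nest; z up, x from the cut-corner end of the nest (nearer the robot) to the post at the far end. Post: x = 77 to 111, 46 mm wide with its pins, about 108 mm high. It bears the hold-down arm, whose pivot lies along y at x = 90, z = 92 mm.
- lower_tray: Blue tray already seated in the carrier's nest (loose), with two bearings. Same shape and axes as 'tray'. A tray properly seated on it has its origin 26 mm above this origin, x and y axes alike.
- tray: Blue tray on the balance's pale platform (134 mm high), two bearings in it, 0.31 kg. 120 (x) x 66 (y, grasp here) x 32.5 mm: flanks 26 mm high, then a 6.5 mm rim inset 4.5 mm, bevelled. Below, a hollow skirt (8 mm deep, wall 3) fits over such a rim with 1.5 mm play a side. Both corners of the -x end are cut 15 mm at 45 deg, +x corners square: fits one way round. Origin: centre of underside, z up.
- lid: Grey lid, on the bench at the right. Same 120 x 66 mm outline (grasp across 66), both -x corners cut, 14 mm high, same 8 mm skirt. A round black rubber patch 1.5 mm high at x = +42 mm on top is where the arm's foot lands. About 0.12 kg. Origin: centre of underside, z up. Seated on the tray, its origin is 26 mm above the tray's origin.
- upper_bearing_front: Ball bearing, 47 mm across and 14 mm high, loose in the front pocket (51 x 51 mm) of 'tray', its underside centre (the origin) at x = -27, y = 0, z = 11 mm in the tray's frame.
- upper_bearing_back: The same in the back pocket, at x = +27, y = 0, z = 11 mm in the tray's frame.
- hold_arm (a joint): Hold-down arm's hinge (rad): 0 = open at its stop, leaning 22 deg back from vertical, away from the stack; grows as it swings over towards the robot. A spring drives it away from the dead centre near 0.6: below, back to 0; beyond, down by itself. 1.95 = level, rubber foot pressed on the lid of a well seated stack; 2.1 = end of travel, nothing under it. Starting it takes about 4 N at the bar.
- hold_bar (a point): Centre of the red cross-bar at the arm's free end: 44 mm long (along the carrier's y), 12 mm thick, 70 mm from the pivot. Arm open: about 155 mm above the bench and 29 mm beyond the pivot. It is swung by drawing it from its far side towards the robot (carrier's -x), about 45 mm to the dead centre at nearly the same height.
- grease_tin: Grey grease tin, 66 mm across, 52 mm high, a bystander. Origin: centre of its underside.
- oil_bottle: White oil bottle with a red collar and spout, 46 mm across, 131 mm high, a bystander. Origin: centre of its underside.
- multimeter: Green multimeter lying flat, 138 x 68 x 42 mm, a bystander. Origin: centre of its underside.
- bench_mug: White mug left of the balance, 95 mm high, a bystander. Origin: centre of its underside.
- pliers: Red-handled pliers lying flat, 149 mm long, 13 mm high, a bystander. Origin: centre of the underside.
- weight_500: Steel weight with a knob, 38 mm across, 60 mm high, at the back of the bench, a bystander. Origin: centre of its underside.
- weight_200: Brass weight with a knob, 29 mm across, 44 mm high, beside it, a bystander. Origin: centre of its underside.
Mind the look-alikes: they are no part of the job. What is shaped like the upper_bearing_back but green is not meant.

How it is judged:
On the way, in this order (a step that is already met when the one before it is completed fails the run):
1. the loaded tray is fully seated on the lower tray in the carrier, its bearings in their pockets, and let go (z of tray in the frame of lower_tray between 0.0245 and 0.0275 m and horizontal distance between tray and lower_tray below 0.004 m and angle between the x axis of tray and the x axis of lower_tray, either way round below 0.05 rad and angle between the z axis of tray and the z axis of lower_tray, either way round below 0.03 rad and x of upper_bearing_front in the frame of tray between -0.033 and -0.021 m and y of upper_bearing_front in the frame of tray between -0.006 and 0.006 m and z of upper_bearing_front in the frame of tray between 0.008 and 0.014 m and x of upper_bearing_back in the frame of tray between 0.021 and 0.033 m and y of upper_bearing_back in the frame of tray between -0.006 and 0.006 m and z of upper_bearing_back in the frame of tray between 0.008 and 0.014 m and contact force between the fingers and tray below 0.1 N), for 0.2 s.
2. the lid is fully seated on the loaded tray and let go (z of tray in the frame of lower_tray between 0.0245 and 0.0275 m and horizontal distance between tray and lower_tray below 0.004 m and angle between the x axis of tray and the x axis of lower_tray, either way round below 0.05 rad and angle between the z axis of tray and the z axis of lower_tray, either way round below 0.03 rad and z of lid in the frame of tray between 0.0245 and 0.0275 m and horizontal distance between lid and tray below 0.004 m and angle between the x axis of lid and the x axis of tray, either way round below 0.05 rad and angle between the z axis of lid and the z axis of tray, either way round below 0.03 rad and contact force between the fingers and lid below 0.1 N), for 0.2 s.
At the end, for the whole second after the job is handed in: both trays and the lid nested in the carrier, each fully home the right way round (1.5 mm in height, 4 mm sideways, 0.05 rad square, 0.03 rad level), both bearings in their pockets (6 mm, 3 mm in height), the hold-down arm down on the lid (joint 1.88 to 2.02), all at rest (z of lower_tray in the frame of carrier between 0.0105 and 0.0135 m and horizontal distance between lower_tray and carrier below 0.004 m and angle between the x axis of lower_tray and the x axis of carrier, either way round below 0.05 rad and angle between the z axis of lower_tray and the z axis of carrier, either way round below 0.03 rad and z of tray in the frame of lower_tray between 0.0245 and 0.0275 m and horizontal distance between tray and lower_tray below 0.004 m and angle between the x axis of tray and the x axis of lower_tray, either way round below 0.05 rad and angle between the z axis of tray and the z axis of lower_tray, either way round below 0.03 rad and z of lid in the frame of tray between 0.0245 and 0.0275 m and horizontal distance between lid and tray below 0.004 m and angle between the x axis of lid and the x axis of tray, either way round below 0.05 rad and angle between the z axis of lid and the z axis of tray, either way round below 0.03 rad and x of upper_bearing_front in the frame of tray between -0.033 and -0.021 m and y of upper_bearing_front in the frame of tray between -0.006 and 0.006 m and z of upper_bearing_front in the frame of tray between 0.008 and 0.014 m and x of upper_bearing_back in the frame of tray between 0.021 and 0.033 m and y of upper_bearing_back in the frame of tray between -0.006 and 0.006 m and z of upper_bearing_back in the frame of tray between 0.008 and 0.014 m and linear speed of each of tray, lid below 0.02 m/s and value of joint hold_arm between 1.88 and 2.02 rad and velocity of joint hold_arm below 0.05 rad/s); the robot touches nothing.
It fails at once if the loaded tray is tipped by more than 20 degrees (angle between tray's own z axis and vertical above 0.35 rad).
It fails at once if the tray or the lid is dropped: it falls free of the fingers faster than 0.4 m/s (about 8 mm of fall) ((contact force between the fingers and tray below 0.1 N and linear speed of tray above 0.4 m/s) or (contact force between the fingers and lid below 0.1 N and linear speed of lid above 0.4 m/s)).
It fails at once if a bystander is shifted by more than 30 mm (distance of any of grease_tin, oil_bottle, multimeter, bench_mug, pliers, weight_500, weight_200 from where it was at the start of the episode above 0.03 m).
It also fails if it takes over 64 s, if anything falls off the work surface, if the arm or the gripper's body presses on something with over 40 N, if the wrist force passes 120 N, or if a joint passes its speed limit or range.

## Robot

A 6-joint arm with a two-finger parallel gripper is mounted at the origin on a cart in front of the work surface, level with it; the furniture and walls round the work are solid. World frame = base frame: x ahead of the robot, y to its left, z up, the work surface at z = 0. Lengths are in m, angles in rad, forces in N, time in s.
With the tool pointing down it reaches from about 0.4 to 0.825 m from the base axis. Payload 7 kg.
Tool frame: the origin (TCP) lies between the finger pads; the fingertips stand arm.nose_length ahead of it and the grasp point (between the pads) is the TCP (arm.nose_length is the distance from the TCP to the fingertips, in m); x points along the fingers, z is the direction in which the jaws open and shut, and the axes are right-handed (so a half turn about x gives the same grasp; the last joint's range is limited). The gripper opens to 88 mm and grips with 3 to 60 N. Pads are 19 mm wide; open, the fingers measure 130 mm over their backs; the gripper's body (78 mm by 193 mm) begins 47 mm behind the grasp point.
Start: joints at [-0.963, 0.359, 0.012, 0, -1.224, -0.288], TCP at [0.212, -0.641, 0.246] pointing down, gripper open.
Joint ranges: [-3.07, 3.07], [-1.43, 2.12], [-1.02, 1.25], [-3.03, 1.67], [-3.05, -0], [-3.03, 3.03]. Speed limits (rad/s): [2.39, 2.39, 3.01, 3.14, 3.14, 3.14].

## Interface

Orientations are given as [roll, pitch, yaw] about the fixed x, y, z axes, in that order (R = Rz(yaw) Ry(pitch) Rx(roll)).
In Python, from station import arm, viewer, spotter gives the robot as it stands.
- The arm moves only by the shell command python3 -m handwheel 'ROWS' [FORCE]. ROWS is a JSON object of lists of equal length, an entry for each row: "gripper": the gripper command: -1 is shut, 1 is fully open, values between are in proportion; "travel": the shift along the world's x, y, z each as a share of 500 mm, from -1 to 1, a list of three; "spin": the turn about the world's z as a share of 45 degrees, from -1 to 1. A call has 1 to 20 rows; each row is the pose to reach, as a shift and turn from the pose commanded when the call began; what a row does not reach only later rows make up. A row lasts 1/10 s, in which the tool goes at most 50 mm and 8.59 degrees, less where a joint would pass 70% of its speed; a pose out of reach is approached as far as the arm can. A call with a number of a shift or a turn outside -1 to 1 is refused whole. A call with a gripper value outside its range is refused whole. The fingers move at their own pace and stop on an object; FORCE is the grip in N (left out, the last holds). Time passes only in rows, so rows that repeat a pose let the fingers close. It gives the time, the measured TCP pose, the force and the opening at its end, in the units of the state.
- arm.get_state(): the state, without advancing time (a new reading comes with each control period).
- viewer.grab_frame(name): name is "side" or "top"; returns a dict with "pixels" (400x640x3 uint8, blue, green, red), "fx", "fy", "cx", "cy" (pixels), "eye" and "attitude" of the camera in the world. Camera axes: x right, y down, z forward; pixel columns grow to the right and rows downward; lengths in m; the calibration is good to about 2 mm. A picture is of the moment at which its call begins. There is no depth.
- arm.job_done(): hands the job in, once; it reports no verdict.
Trained networks look in the newest picture that a camera, given by its name, has taken for a name from the list of things; names that differ only in an ending like _2 or _b are one class to them, and where a whole thing is asked for, a point or a joint stands for the part that bears it (a point fixed in the world has none). Each returns a list of dicts, best first, with "conf" (0 to 1); they miss things now and then, are a little off and sometimes report something else, mostly with a low value. They report only what shows in the picture. A call takes as long as a camera call. They do not tell look-alikes from the thing itself.
- spotter.spot_in(camera, label): "rect" ([left, top, right, bottom] in pixels, round what is visible of it).
- spotter.tip_of(camera, label): "at" ([column, row] in pixels: a listed point, or the origin of a listed thing).
The state is a dict: "t": time; "q": joint angles; "qd": joint speeds; "joint_efforts": joint torques, N m; "eef_pos": TCP position; "ee_rot": TCP orientation; "force": force on the tool from outside, world axes, zero at the start; "moment": the same for the moment, N m; "width": finger opening in m.
Only numpy, scipy, OpenCV 4.12 (cv2) and the standard library are available. Lean on these libraries where they do the work, as an engineer would, in place of code of your own. Each camera call takes 0.05 s, during which the arm holds its last target.

## Working session

There is one attempt and no reset: what is moved stays moved. The work goes in short steps, Python scripts to look and compute and a shell command to move; the robot and the scene stay as the last step left them, time stands still between calls to the robot, and variables do not carry over. Pictures are saved under pics/ and viewed, and the job is handed in when it is done.

```bash
ls -la; mkdir -p pics; cat > h.py <<'E'
import numpy as np, cv2
from station import arm, viewer, spotter
def grab(n,fn=None):
    f=viewer.grab_frame(n)
    if fn: cv2.imwrite('pics/'+fn,f['pixels'])
    return f
E
python3 - <<'E'
from h import *
s=arm.get_state()
print(s, arm.nose_length)
for n in('side','top'):
    f=grab(n,n+'0.png'); print(n,{k:v for k,v in f.items() if k!='pixels'})
E
```

```text
total 12
drwxr-xr-x  3 agent agent 4096 Dec  7 04:53 .
drwxr-xr-x 23 root  root  4096 Dec  7 04:53 ..
drwxr-xr-x  2 agent agent 4096 Dec  7 04:53 pics
{'t': 0.0, 'q': array([-9.62903144e-01,  3.59401151e-01,  1.10784490e-02, -4.00371427e-04,
       -1.22407798e+00, -2.88132196e-01]), 'qd': array([-5.63606303e-04, -1.40063604e-03,  4.29070855e-04, -1.06099706e-03,
        5.40225595e-05, -1.13042889e-03]), 'joint_efforts': array([ 2.59520284e-04, -5.82711554e+01,  2.93058801e+01,  6.99719220e+00,
        7.02770718e-03, -1.38980645e-04]), 'eef_pos': array([ 0.21205456, -0.64035238,  0.2446129 ]), 'ee_rot': array([0.05773518, 1.5691484 , 1.94815614]), 'force': array([ 0.17328551, -0.06598475, -0.85514674]), 'moment': array([0.04213734, 0.01208967, 0.00137501]), 'width': 0.08748793952684845} 0.019
side {'fx': 495.51601227910936, 'fy': 495.51601227910936, 'cx': 312.82679823755734, 'cy': 195.45971953682943, 'eye': array([ 0.45685049, -1.42726991,  0.8213565 ]), 'attitude': array([-2.00039438,  0.00258735, -0.07051531])}
top {'fx': 445.0713024679316, 'fy': 445.0713024679316, 'cx': 308.10776757406023, 'cy': 195.6430649311096, 'eye': array([0.38862328, 0.04739904, 1.37913773]), 'attitude': array([-3.03106029,  0.00410041, -1.56357184])}
```

View pics/side0.png

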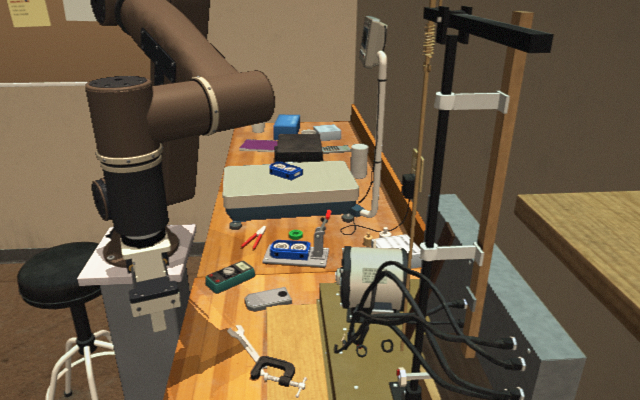

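View pics/top0.png

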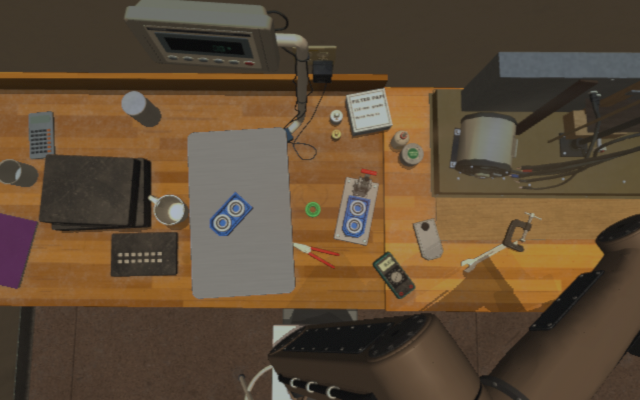

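```bash
cat >> h.py <<'E'
from scipy.spatial.transform import Rotation as R
def proj(f,P):
    P=np.atleast_2d(P); Rm=R.from_euler('xyz',f['attitude']).as_matrix()
    c=(P-f['eye'])@Rm
    return np.c_[f['fx']*c[:,0]/c[:,2]+f['cx'],f['fy']*c[:,1]/c[:,2]+f['cy']]
def ray(f,uv):
    Rm=R.from_euler('xyz',f['attitude']).as_matrix()
    return Rm@np.array([(uv[0]-f['cx'])/f['fx'],(uv[1]-f['cy'])/f['fy'],1.])
def atz(f,uv,z):
    d=ray(f,uv); e=np.array(f['eye']); return e+d*(z-e[2])/d[2]
def tri(fs,uvs):
    A=np.zeros((3,3));b=np.zeros(3)
    for f,uv in zip(fs,uvs):
        d=ray(f,uv);d/=np.linalg.norm(d);M=np.eye(3)-np.outer(d,d);A+=M;b+=M@np.array(f['eye'])
    return np.linalg.solve(A,b)
def crop(f,box,s,fn):
    l,t,r,b=box; im=cv2.resize(f['pixels'][t:b,l:r],None,fx=s,fy=s,interpolation=cv2.INTER_CUBIC); cv2.imwrite('pics/'+fn,im)
E
python3 - <<'E'
from h import *
T=grab('top'); 
crop(T,(190,170,290,250),8,'t1.png')
crop(T,(320,160,450,260),6,'t2.png')
for l in ['tray','lower_tray','lid','carrier','hold_arm','hold_bar','upper_bearing_front','multimeter','pliers','oil_bottle','grease_tin','weight_500','bench_mug']:
    for fn in ('spot_in','tip_of'):
        try: r=getattr(spotter,fn)('top',l)
        except Exception as e: r=e
        print(l,fn,[(np.round(list(d.values())[0] if 'conf' not in list(d)[0] else list(d.values())[1],1).tolist(),round(d['conf'],2)) for d in r] if isinstance(r,list) else r)
S=grab('side')
crop(S,(190,130,370,240),4,'s1.png'); crop(S,(200,200,340,320),5,'s2.png')
for l in ['tray','lower_tray','lid','carrier','hold_arm','hold_bar','upper_bearing_front']:
    for fn in ('spot_in','tip_of'):
        try: r=getattr(spotter,fn)('side',l)
        except Exception as e: r=e
        print(l,fn,[(np.round(list(d.values())[0] if 'conf' not in list(d)[0] else list(d.values())[1],1).tolist(),round(d['conf'],2)) for d in r] if isinstance(r,list) else r)
print(arm.get_state()['t'])
E
```

```text
tray spot_in [([211.4, 189.6, 253.7, 234.6], 0.67)]
tray tip_of [([170.4, 206.9], 0.69), ([231.1, 213.2], 0.66)]
lower_tray spot_in [([343.6, 195.1, 373.3, 233.8], 0.66)]
lower_tray tip_of [([355.8, 218.7], 0.59)]
lid spot_in [([413.1, 217.7, 443.5, 261.4], 0.7), ([372.5, 250.4, 413.8, 296.0], 0.62), ([335.5, 125.9, 342.4, 141.8], 0.32)]
lid tip_of [([426.4, 238.4], 0.65)]
carrier spot_in [([331.6, 167.7, 377.2, 243.7], 0.61)]
carrier tip_of [([351.8, 216.9], 0.83)]
hold_arm spot_in [([363.0, 170.8, 375.9, 185.3], 0.69)]
hold_arm tip_of it knows: bench_mug, carrier, grease_tin, hold_bar, lid, lower_tray, multimeter, oil_bottle, pliers, tray, upper_bearing_back, upper_bearing_front, weight
hold_bar spot_in [([360.4, 171.8, 376.8, 186.6], 0.69)]
hold_bar tip_of [([367.2, 171.6], 0.67), ([351.0, 216.2], 0.17)]
upper_bearing_front spot_in [([212.9, 214.8, 232.2, 228.9], 0.59), ([331.5, 168.1, 379.5, 241.8], 0.43)]
upper_bearing_front tip_of [([223.8, 221.3], 0.68)]
multimeter spot_in [([370.5, 253.8, 413.7, 297.8], 0.69)]
multimeter tip_of [([391.6, 274.9], 0.91), ([396.5, 140.8], 0.55)]
[... 770 characters left out ...]
t_in [([270.6, 236.7, 310.1, 258.3], 0.73)]
lower_tray tip_of [([289.3, 252.5], 0.89)]
lid spot_in [([247.4, 284.8, 292.3, 311.1], 0.75)]
lid tip_of [([272.0, 296.1], 0.93)]
carrier spot_in [([261.4, 209.3, 330.9, 265.9], 0.83)]
carrier tip_of [([291.1, 257.5], 0.8)]
hold_arm spot_in [([244.4, 225.6, 266.1, 247.0], 0.56)]
hold_arm tip_of it knows: bench_mug, carrier, grease_tin, hold_bar, lid, lower_tray, multimeter, oil_bottle, pliers, tray, upper_bearing_back, upper_bearing_front, weight
hold_bar spot_in []
hold_bar tip_of [([327.9, 213.9], 0.59)]
upper_bearing_front spot_in [([276.2, 162.6, 285.3, 170.1], 0.57)]
upper_bearing_front tip_of [([279.5, 168.8], 0.6), ([287.2, 173.3], 0.3)]
2.1
```

View pics/t1.png

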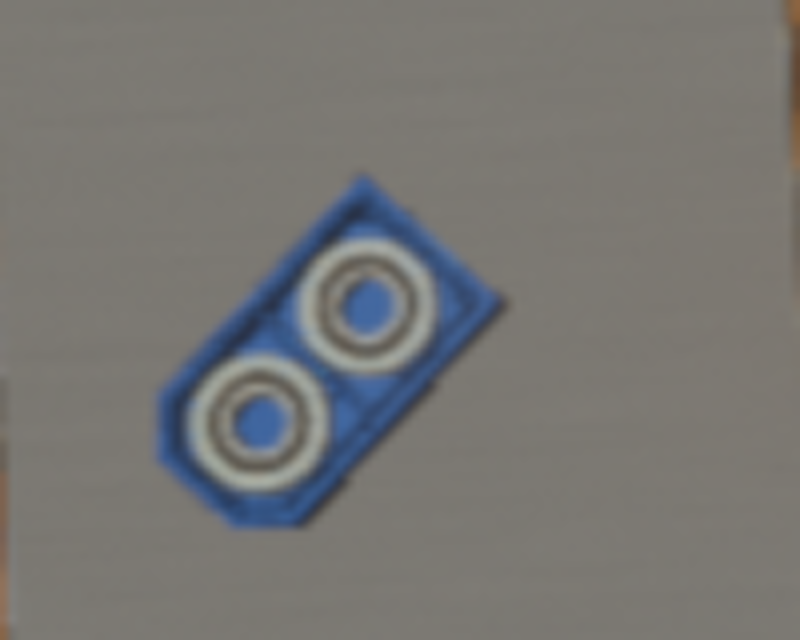

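View pics/t2.png

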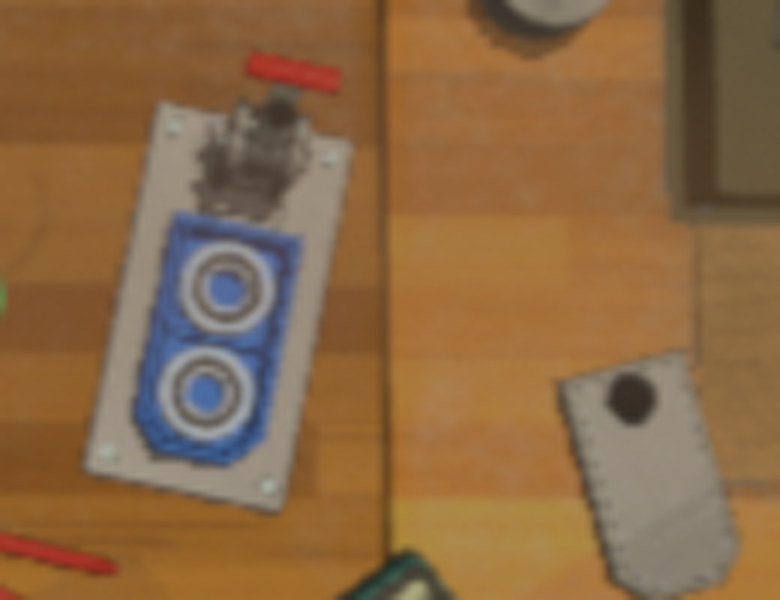

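View pics/s1.png

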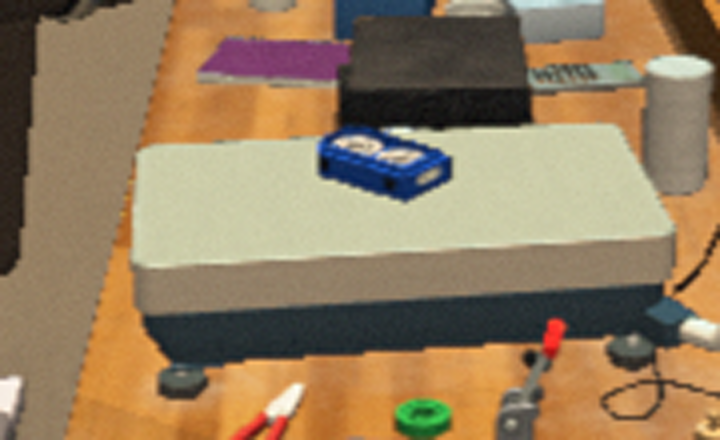

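View pics/s2.png

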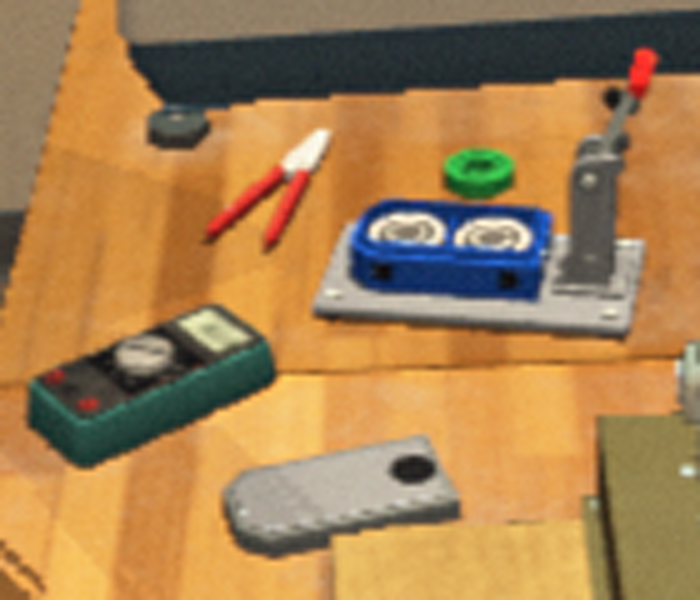

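```bash
cat >> h.py <<'E'
from scipy.optimize import least_squares, minimize
import pickle
OUT=np.array([[-60,-18],[-45,-33],[60,-33],[60,33],[-45,33],[-60,18]])/1000.
def inset(o,d):
    # offset the cut-corner outline inward
    t=np.tan(np.pi/8)*d
    return np.array([[-.06+d,-.018+t-0],[-.045+t,-.033+d],[.06-d,-.033+d],[.06-d,.033-d],[-.045+t,.033-d],[-.06+d,.018-t]])
def model(kind):
    if kind=='tray': L=[(OUT,0),(OUT,.026),(inset(OUT,.0045),.0325)]
    else: L=[(OUT,0),(OUT,.014)]
    return np.vstack([np.c_[o,np.full(6,z)] for o,z in L])
def pose(p,z,M):
    c,s=np.cos(p[2]),np.sin(p[2]); return np.c_[M[:,0]*c-M[:,1]*s+p[0],M[:,0]*s+M[:,1]*c+p[1],M[:,2]+z]
S_=8
def sil(f,p,z,M,box):
    uv=proj(f,pose(p,z,M)); h=cv2.convexHull(uv.astype(np.float32))[:,0]
    h=((h+0.5-np.array(box[:2]))*S_-0.5)
    m=np.zeros(((box[3]-box[1])*S_,(box[2]-box[0])*S_),np.uint8)
    cv2.fillPoly(m,[np.round(h*16).astype(np.int32)],255,cv2.LINE_AA,4); return m/255.
def up(f,box):
    return cv2.resize(f['pixels'],None,fx=S_,fy=S_,interpolation=cv2.INTER_CUBIC)[box[1]*S_:box[3]*S_,box[0]*S_:box[2]*S_]
def bluemask(im):
    im=im.astype(float); b=(im[...,0]-im[...,2]>25).astype(np.uint8)
    cs,_=cv2.findContours(b,cv2.RETR_EXTERNAL,cv2.CHAIN_APPROX_NONE); c=max(cs,key=cv2.contourArea)
    m=np.zeros(b.shape,np.uint8); cv2.fillPoly(m,[c],1); return m.astype(float)
def fit(items,p0,z,kind):
    """items: list of (frame,box,mask)"""
    M=model(kind)
    def cost(q):
        p=np.array(p0)+np.array(q)*[.01,.01,.1]
        return sum(np.abs(sil(f,p,z,M,b)-m).mean()/m.mean() for f,b,m in items)
    best=min((minimize(cost,x0,method='Nelder-Mead',options=dict(initial_simplex=np.array(x0)+np.vstack([np.zeros(3),np.eye(3)*.6]),xatol=1e-3,fatol=1e-5)) for x0 in ([0,0,0],[.3,-.3,.3])),key=lambda r:r.fun)
    return np.array(p0)+best.x*[.01,.01,.1],best.fun
E
python3 - <<'E'
from h import *
F={n:grab(n) for n in('top','side')}; pickle.dump(F,open('f0.pkl','wb'))
T,S=F['top'],F['side']
bx=dict(tray=((200,180,265,245),(262,155,310,187)),low=((338,188,380,242),(262,232,318,266)))
z=dict(tray=.134,low=.012)
for k in bx:
    p0=[*atz(T,(231.1,212.8) if k=='tray' else (356,215),z[k]+.02)[:2],0]
    p0[2]=-.75 if k=='tray' else -.2
    it=[(f,b,bluemask(up(f,b))) for f,b in zip((T,S),bx[k])]
    for n,i in zip('tsb',(it[:1],it[1:],it)):
        p,c=fit(i,p0,z[k],'tray'); print(k,n,np.round(p,4),round(c,3))
    for (f,b,m),n in zip(it,'ts'):
        im=up(f,b).copy(); 
        for mm,col in((m,(0,255,0)),(sil(f,p,z[k],model('tray'),b),(0,0,255))):
            cs,_=cv2.findContours((mm>.5).astype(np.uint8),cv2.RETR_EXTERNAL,cv2.CHAIN_APPROX_NONE); cv2.drawContours(im,cs,-1,col,1)
        cv2.imwrite(f'pics/fit_{k}_{n}.png',im)
E
python3 -c "
import cv2,numpy as np
a=[cv2.imread(f'pics/fit_{k}_{n}.png') for k in('tray','low') for n in 'ts']
W=800;im=np.zeros((600,800,3),np.uint8)
for i,x in enumerate(a):
    s=min(400/x.shape[1],300/x.shape[0]);x=cv2.resize(x,None,fx=s,fy=s);r,c=i//2*300,i%2*400;im[r:r+x.shape[0],c:c+x.shape[1]]=x
cv2.imwrite('pics/fits.png',im)"
```

```text
tray t [ 0.4693  0.2717 -0.7304] 0.056
tray s [ 0.4687  0.2741 -0.7752] 0.114
tray b [ 0.4691  0.2715 -0.7363] 0.175
low t [ 0.476  -0.0897 -0.1978] 0.05
low s [ 0.4757 -0.0924 -0.1638] 0.084
low b [ 0.4757 -0.0904 -0.1866] 0.137
```

View pics/fits.png

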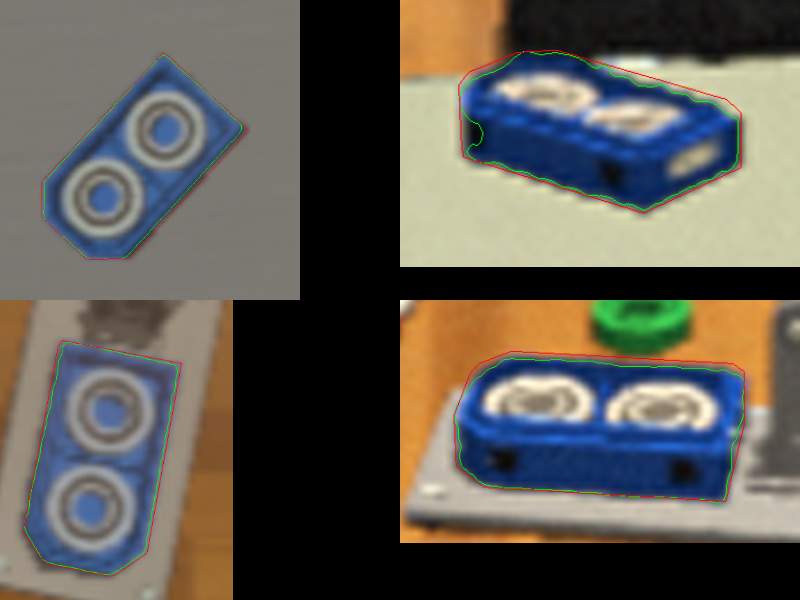

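```bash
cat >> h.py <<'E'
def greymask(im,thr=45,lo=60):
    im=cv2.GaussianBlur(im,(0,0),3).astype(float); b=((im.max(2)-im.min(2)<thr)).astype(np.uint8)
    b=cv2.morphologyEx(b,cv2.MORPH_OPEN,np.ones((9,9)))
    cs,_=cv2.findContours(b,cv2.RETR_EXTERNAL,cv2.CHAIN_APPROX_NONE); c=max(cs,key=cv2.contourArea)
    m=np.zeros(b.shape,np.uint8); cv2.fillPoly(m,[c],1); return m.astype(float)
def overlay(f,b,m,s,fn):
    im=up(f,b).copy()
    for mm,col in((m,(0,255,0)),(s,(0,0,255))):
        cs,_=cv2.findContours((mm>.5).astype(np.uint8),cv2.RETR_EXTERNAL,cv2.CHAIN_APPROX_NONE); cv2.drawContours(im,cs,-1,col,1)
    cv2.imwrite('pics/'+fn,im)
E
python3 - <<'E'
from h import *
F=pickle.load(open('f0.pkl','rb'));T,S=F['top'],F['side']
b=(405,212,450,264)
m=greymask(up(T,b)); p0=[*atz(T,(427.5,239),.014)[:2],.2]
p,c=fit([(T,b,m)],p0,0,'lid'); print('lid',np.round(p,4),c)
overlay(T,b,m,sil(T,p,0,model('lid'),b),'fit_lid.png')
b2=(240,280,300,316); overlay(S,b2,sil(S,p,0,model('lid'),b2),sil(S,p,0,model('lid'),b2),'fit_lid_s.png')
# plate edges
k=lambda x,y:((x+.5)/6-.5+320,(y+.5)/6-.5+160)
C=[atz(T,k(*q),.012) for q in((160,103),(352,143),(281,513),(88,472))]
print(np.round(C,4)); d=C[0]-C[3];print(np.arctan2(d[1],d[0]));d=C[1]-C[2];print(np.arctan2(d[1],d[0]));d=C[0]-C[1];print(np.arctan2(-d[0],d[1]));d=C[3]-C[2];print(np.arctan2(-d[0],d[1]))
# predicted bar both cams
lp=np.array([.476,-.0897,-.193])
for P in ([.119,0,.155],[.119,.022,.155],[.119,-.022,.155],[.09,0,.092]):
    w=pose(lp,0,np.array([P])); print('bar',np.round(w,4),proj(T,w).round(1),proj(S,w).round(1))
# multimeter, grease, mug extents
print('mm',[np.round(atz(T,u,.042),3).tolist() for u in((373,258),(397,250),(414,290),(390,298))])
print('pl',[np.round(atz(T,u,.01),3).tolist() for u in((294,244),(340,254),(334,268))])
s=arm.get_state(); print(R.from_euler('xyz',s['ee_rot']).as_matrix().round(3), s['t'])
E
```

```text
lid [ 0.4088 -0.3146  0.26  ] 0.07399619588292752
[[ 0.6001 -0.0639  0.012 ]
 [ 0.5799 -0.1629  0.012 ]
 [ 0.3897 -0.1249  0.012 ]
 [ 0.4098 -0.0268  0.012 ]]
-0.19250317260461788
-0.1972902146265582
-0.2014241929399772
-0.20158067371801427
bar [[ 0.5928 -0.1125  0.155 ]] [[367.9 171.6]] [[327.8 214.1]]
bar [[ 0.597  -0.0909  0.155 ]] [[360.1 170.1]] [[328.5 210.8]]
bar [[ 0.5886 -0.1341  0.155 ]] [[375.7 173.2]] [[327.1 217.4]]
bar [[ 0.5643 -0.107   0.092 ]] [[363.3 184.8]] [[318.1 232. ]]
mm [[0.352, -0.14, 0.042], [0.376, -0.212, 0.042], [0.259, -0.26, 0.042], [0.235, -0.189, 0.042]]
pl [[0.391, 0.096, 0.01], [0.362, -0.044, 0.01], [0.32, -0.026, 0.01]]
[[-0.    -0.949 -0.314]
 [ 0.    -0.314  0.949]
 [-1.    -0.     0.   ]] 2.2
```

View pics/fit_lid.png

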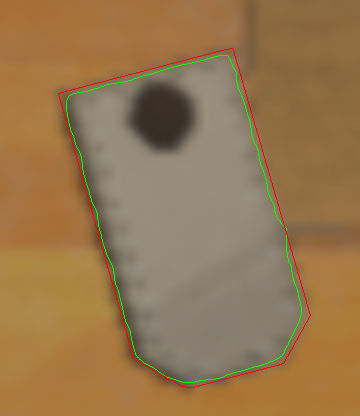

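View pics/fit_lid_s.png

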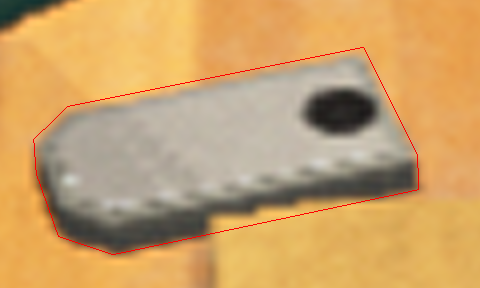

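```bash
python3 -m handwheel '{"gripper":[1,1,1,1,1,1,1,1,1,1,1,1,1],"travel":[[0.08,0.14,0],[0.12,0.22,0],[0.16,0.3,0],[0.2,0.37,0],[0.24,0.44,0],[0.28,0.52,0],[0.32,0.59,0],[0.36,0.66,0],[0.4,0.74,0],[0.44,0.81,0],[0.48,0.88,0],[0.48,0.88,0],[0.48,0.88,0]],"spin":[0,0.1,0.25,0.4,0.55,0.7,0.85,1,1,1,1,1,1]}' 20
python3 -c "
from h import *
s=arm.get_state();print(s['t'],s['q'].round(3),s['eef_pos'].round(4),R.from_euler('xyz',s['ee_rot']).as_matrix().round(3)[:,2],s['force'].round(1))"
```

```text
t: 3.5
eef_pos: [0.4525, -0.1999, 0.2457]
ee_rot: [-2.825, 1.571, -0.146]
force: [-0.8, 0.1, -0.5]
width: 0.0878
3.5 [-0.018  0.059 -0.375  0.    -1.137 -0.445] [ 0.4525 -0.1999  0.2457] [-0.895  0.447 -0.   ] [-0.8  0.1 -0.5]
```

```bash
python3 -m handwheel '{"gripper":[1,1,1,1,1,1,1,1,1,1,1,1],"travel":[[0.01,0.08,0],[0.01,0.17,0],[0.01,0.26,0],[0.02,0.35,0],[0.02,0.44,0],[0.02,0.53,0],[0.03,0.62,0],[0.03,0.71,0],[0.03,0.8,0],[0.034,0.87,0],[0.034,0.92,0],[0.034,0.92,0]],"spin":[0.15,0.3,0.45,0.6,0.75,0.9,1,1,1,1,1,1]}'
python3 -m handwheel '{"gripper":[1,1,1,1,1,1],"travel":[[0,0.02,0],[0,0.02,-0.02],[0,0.02,-0.04],[0,0.02,-0.04],[0,0.02,-0.04],[0,0.02,-0.04]],"spin":[0.15,0.3,0.45,0.6,0.656,0.656]}'
python3 - <<'E'
from h import *
s=arm.get_state();print(s['t'],s['q'].round(3),s['eef_pos'].round(4),R.from_euler('xyz',s['ee_rot']).as_matrix().round(3)[:,2])
T=grab('top');S=grab('side');crop(T,(180,150,280,240),8,'t3.png');crop(S,(230,110,340,200),7,'s3.png')
E
```

```text
t: 4.7
eef_pos: [0.4697, 0.2607, 0.2451]
ee_rot: [0.9, 1.57, -1.921]
force: [0.0, -0.5, -0.1]
width: 0.0875
t: 5.3
eef_pos: [0.4696, 0.2677, 0.2256]
ee_rot: [0.202, 1.57, -2.105]
force: [0.4, -0.8, 0.2]
width: 0.0878
5.3 [ 0.881  0.153 -0.314  0.    -1.104 -0.047] [0.4696 0.2677 0.2256] [-0.672 -0.74   0.   ]
```

View pics/t3.png

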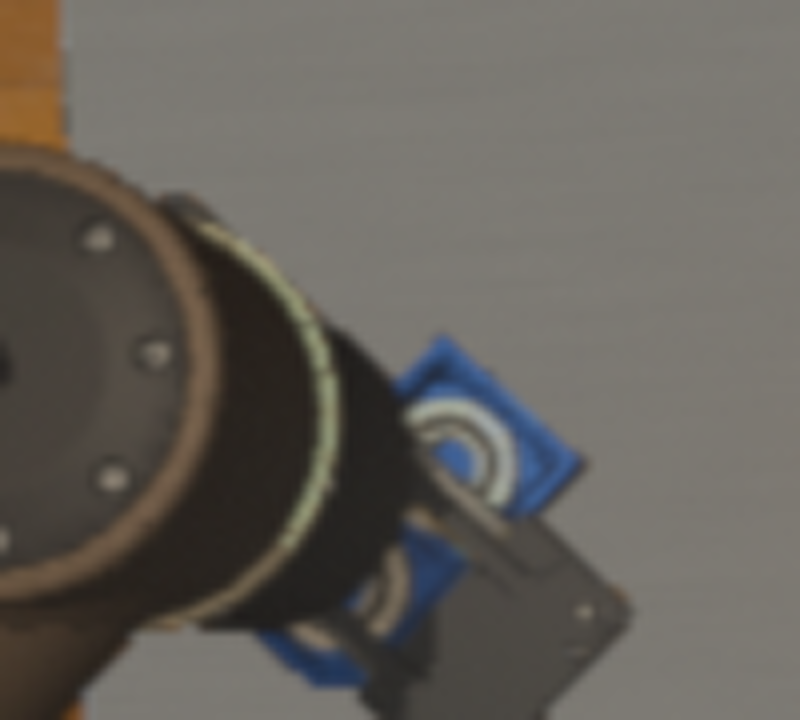

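View pics/s3.png

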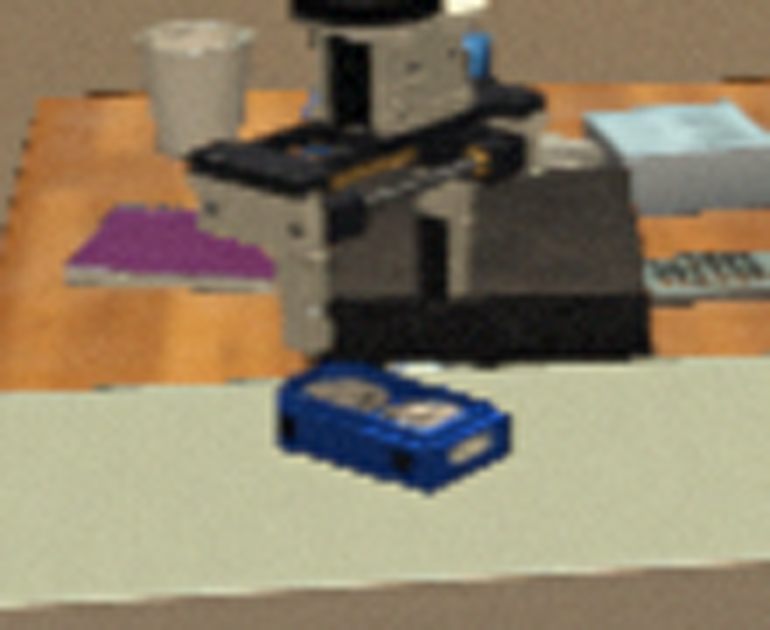

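```bash
python3 -m handwheel '{"gripper":[1,1,1,1,1,1],"travel":[[0,0.005,-0.04],[0,0.005,-0.08],[0,0.005,-0.11],[0,0.005,-0.13],[0,0.005,-0.14],[0,0.005,-0.14]],"spin":[0.005,0.005,0.005,0.005,0.005,0.005]}'
python3 - <<'E'
from h import *
s=arm.get_state();print(s['t'],s['eef_pos'].round(4),s['force'].round(1))
S=grab('side');crop(S,(230,110,340,200),7,'s4.png')
E
```

```text
t: 6.0
eef_pos: [0.4692, 0.2714, 0.1553]
ee_rot: [0.09, 1.57, -2.213]
force: [-1.0, -0.1, -0.0]
width: 0.0875
6.0 [0.4692 0.2714 0.1553] [-1.  -0.1 -0. ]
```

View pics/s4.png

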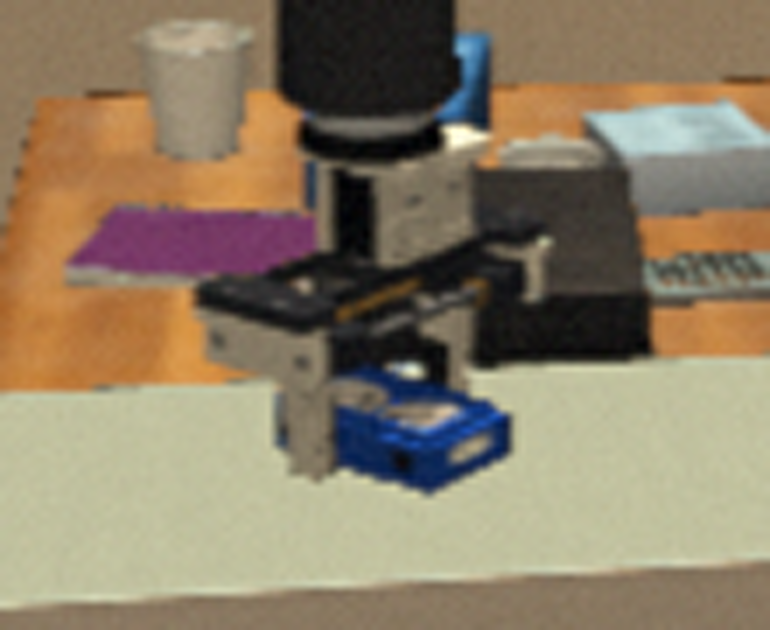

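```bash
python3 -m handwheel '{"gripper":[-1,-1,-1,-1,-1,-1,-1,-1,-1,-1,-1,-1],"travel":[[0,0,0],[0,0,0],[0,0,0],[0,0,0],[0,0,0],[0,0,0],[0,0,0],[0,0,0],[0,0,0],[0,0,0],[0,0,0],[0,0,0]],"spin":[0,0,0,0,0,0,0,0,0,0,0,0]}' 25
python3 - <<'E'
from h import *
s=arm.get_state();print(s['t'],s['eef_pos'].round(4),s['force'].round(1),s['width'])
E
```

```text
t: 7.25
eef_pos: [0.4694, 0.272, 0.156]
ee_rot: [3.004, 1.57, 0.701]
force: [-1.5, 1.1, 4.7]
width: 0.0659
7.25 [0.4694 0.272  0.156 ] [-1.5  1.1  4.7] 0.06586754366589341
```

Gripped at 65.9 mm. Lift a little and check.

```bash
python3 -m handwheel '{"gripper":[-1,-1,-1,-1,-1,-1,-1,-1],"travel":[[0,0,0.005],[0,0,0.015],[0,0,0.03],[0,0,0.05],[0,0,0.07],[0,0,0.09],[0,0,0.1],[0,0,0.1]],"spin":[0,0,0,0,0,0,0,0]}'
python3 - <<'E'
from h import *
s=arm.get_state();print(s['t'],s['eef_pos'].round(4),s['force'].round(1),s['width'],R.from_euler('xyz',s['ee_rot']).as_matrix().round(3)[:,2])
S=grab('side');crop(S,(230,100,340,190),7,'s5.png');T=grab('top');crop(T,(180,150,280,240),8,'t5.png')
E
```

```text
t: 8.05
eef_pos: [0.4695, 0.2721, 0.2067]
ee_rot: [3.133, 1.569, 0.831]
force: [0.6, 0.1, -2.2]
width: 0.0657
8.05 [0.4695 0.2721 0.2067] [ 0.6  0.1 -2.2] 0.06573790548717522 [-0.668 -0.744 -0.002]
```

View pics/s5.png

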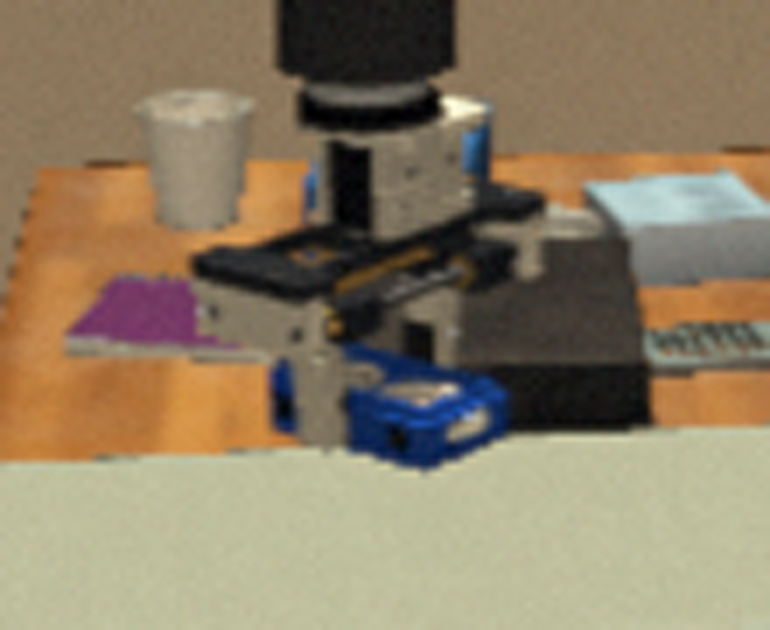

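View pics/t5.png

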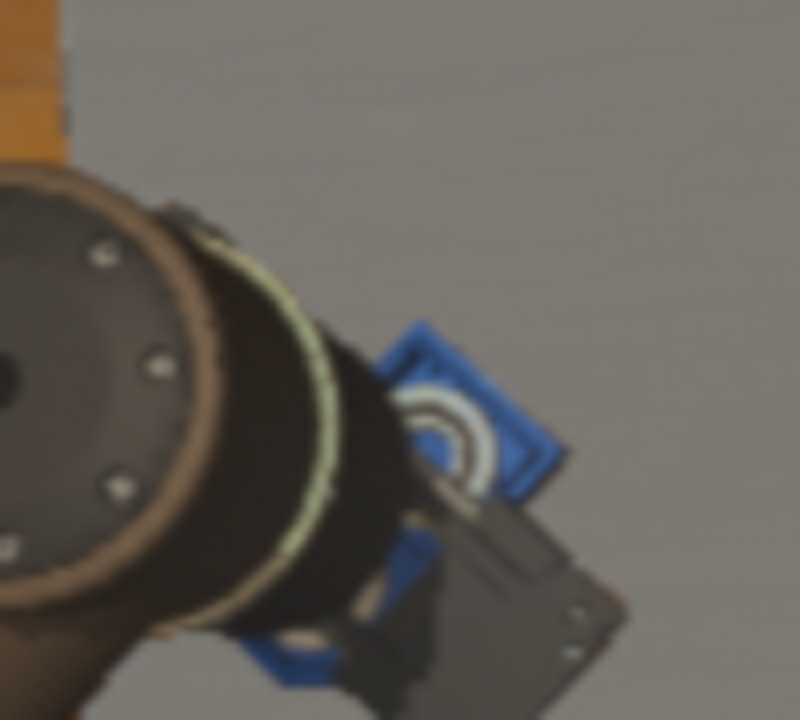

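```bash
python3 -m handwheel '{"gripper":[-1,-1,-1,-1,-1,-1,-1,-1,-1,-1,-1,-1,-1,-1,-1,-1,-1,-1],"travel":[[0,-0.015,0],[0,-0.04,0],[0.002,-0.08,0],[0.004,-0.13,0],[0.005,-0.18,0],[0.006,-0.23,0],[0.007,-0.285,0],[0.008,-0.34,0],[0.009,-0.395,0],[0.01,-0.45,0],[0.011,-0.5,0],[0.012,-0.55,0],[0.013,-0.6,0],[0.014,-0.64,0],[0.014,-0.68,0],[0.014,-0.71,0],[0.014,-0.7226,0],[0.014,-0.7226,0]],"spin":[0,0.02,0.06,0.1,0.15,0.2,0.25,0.3,0.35,0.4,0.45,0.5,0.55,0.6,0.64,0.67,0.678,0.678]}'
python3 -m handwheel '{"gripper":[-1,-1,-1,-1,-1,-1,-1,-1],"travel":[[0,0,-0.02],[0,0,-0.06],[0,0,-0.1],[0,0,-0.14],[0,0,-0.18],[0,0,-0.21],[0,0,-0.222],[0,0,-0.222]],"spin":[0,0,0,0,0,0,0,0]}'
python3 - <<'E'
from h import *
s=arm.get_state();print(s['t'],s['eef_pos'].round(4),s['force'].round(1),s['width'],R.from_euler('xyz',s['ee_rot']).as_matrix().round(3)[:,2])
F={n:grab(n) for n in('top','side')}; pickle.dump(F,open('f1.pkl','wb'));S,T=F['side'],F['top']
crop(S,(240,185,340,275),8,'s6.png');crop(T,(310,150,410,250),6,'t6.png')
E
```

```text
t: 9.95
eef_pos: [0.4757, -0.0903, 0.2052]
ee_rot: [-1.202, 1.57, -2.974]
force: [-0.6, 0.2, -3.0]
width: 0.0657
t: 10.75
eef_pos: [0.4755, -0.0892, 0.0936]
ee_rot: [-1.168, 1.569, -2.938]
force: [-0.4, 0.1, -2.1]
width: 0.0658
10.75 [ 0.4755 -0.0892  0.0936] [-0.4  0.1 -2.1] 0.06583184384319 [-0.197 -0.98   0.001]
```

View pics/s6.png

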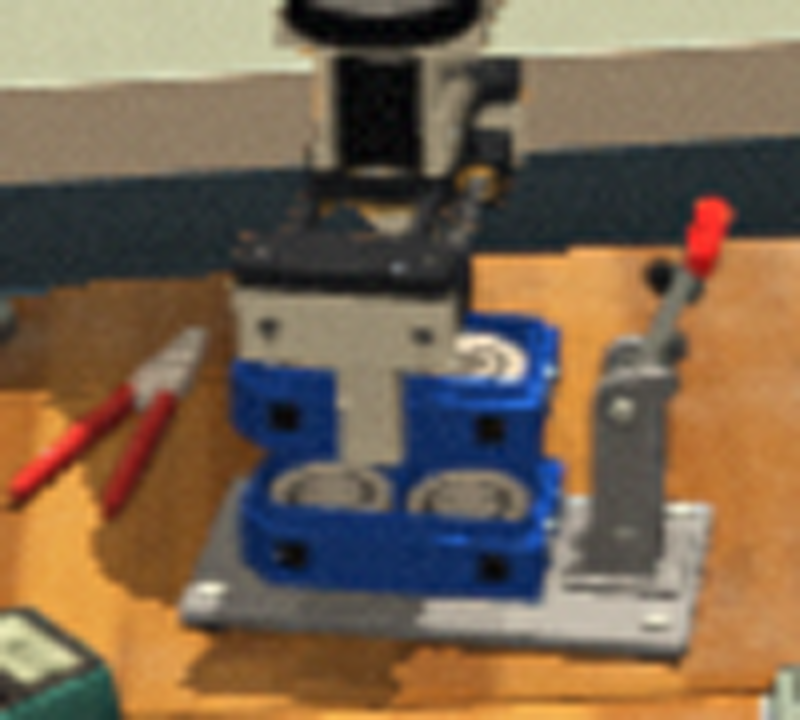

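View pics/t6.png

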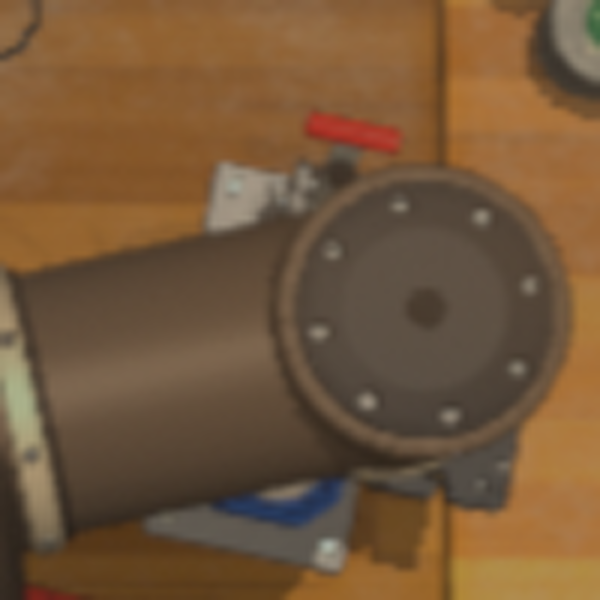

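```bash
python3 - <<'E'
from h import *
F=pickle.load(open('f1.pkl','rb'));S=F['side'];F0=pickle.load(open('f0.pkl','rb'))
b=(240,185,340,275)
im=cv2.resize(S['pixels'],None,fx=8,fy=8,interpolation=cv2.INTER_CUBIC)[b[1]*8:b[3]*8,b[0]*8:b[2]*8].astype(float)
# dark hole centroids: dark within blue
def cen(x0,y0,x1,y1):
    p=im[y0:y1,x0:x1]; w=np.clip(90-p[...,0],0,None); yy,xx=np.mgrid[y0:y1,x0:x1]
    return np.array([(w*xx).sum()/w.sum(),(w*yy).sum()/w.sum()])
H=[cen(265,392,310,440),cen(470,405,515,452),cen(270,530,315,578),cen(470,545,515,592)]
H=[(h+.5)/8-.5+[240,185] for h in H]; print(np.round(H,2))
p=np.array([.476,-.0897,-.198])
# holes on flank y=-33: solve x,z from lower rays
def hit(uv,p):
    d=ray(S,uv);e=S['eye'];c,s=np.cos(p[2]),np.sin(p[2]);n=np.array([-s,c,0])
    q0=np.array([p[0],p[1],0])-.033*n; t=((q0-e)@n)/(d@n); w=e+d*t
    return [(w-q0)@np.array([c,s,0]),w[2]]
for h in H: print(np.round(hit(h,p),4))
E
```

```text
[[275.06 236.65]
 [300.76 238.28]
 [276.12 253.89]
 [301.15 255.62]]
[-0.0368  0.0859]
[0.0416 0.0857]
[-0.0356  0.0255]
[0.042  0.0252]
```

```bash
python3 -m handwheel '{"gripper":[-1,-1,-1,-1],"travel":[[0.001,-0.001,-0.01],[0.001,-0.001,-0.02],[0.001,-0.001,-0.03],[0.001,-0.001,-0.03]],"spin":[0,0,0,0]}'
python3 - <<'E'
from h import *
s=arm.get_state();print(s['t'],s['eef_pos'].round(4),s['force'].round(1),s['moment'].round(2),R.from_euler('xyz',s['ee_rot']).as_matrix().round(4)[:,2])
F={n:grab(n) for n in('top','side')}; pickle.dump(F,open('f2.pkl','wb'));S,T=F['side'],F['top']
crop(S,(255,205,325,270),10,'s7.png')
E
```

```text
t: 11.25
eef_pos: [0.4761, -0.0902, 0.0789]
ee_rot: [-1.275, 1.57, -3.046]
force: [-0.5, -0.3, -3.2]
width: 0.0659
11.25 [ 0.4761 -0.0902  0.0789] [-0.5 -0.3 -3.2] [-0.09  0.2   0.  ] [-1.984e-01 -9.801e-01  3.000e-04]
```

View pics/s7.png

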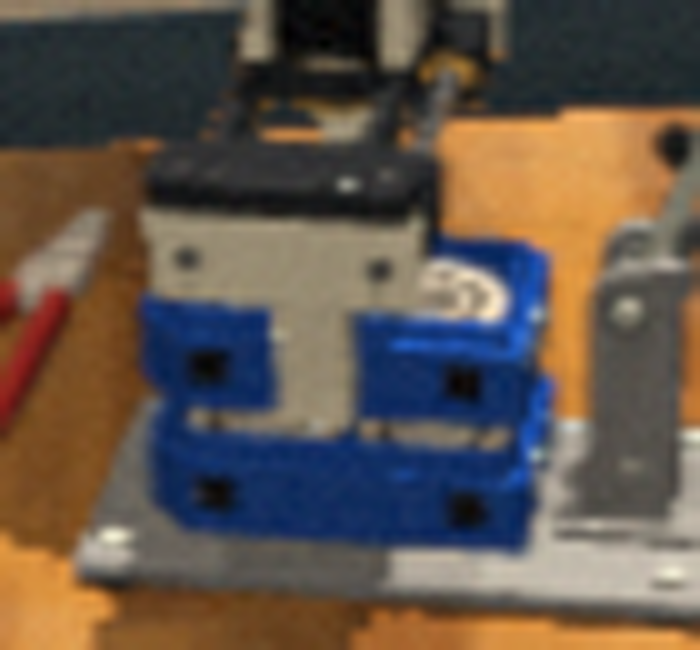

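```bash
python3 - <<'E'
from h import *
S=pickle.load(open('f2.pkl','rb'))['side']
b=(255,205);k=10
im=cv2.resize(S['pixels'],None,fx=k,fy=k,interpolation=cv2.INTER_CUBIC)[b[1]*k:270*k,b[0]*k:325*k].astype(float)
def cen(x,y,r=25):
    x0,y0,x1,y1=x-r,y-r,x+r,y+r
    p=im[y0:y1,x0:x1]; w=np.clip(90-p[...,0],0,None); yy,xx=np.mgrid[y0:y1,x0:x1]
    return np.array([(w*xx).sum()/w.sum(),(w*yy).sum()/w.sum()])
p=np.array([.476,-.0897,-.198])
def hit(uv,p):
    d=ray(S,uv);e=S['eye'];c,s=np.cos(p[2]),np.sin(p[2]);n=np.array([-s,c,0])
    q0=np.array([p[0],p[1],0])-.033*n; t=((q0-e)@n)/(d@n); w=e+d*t
    return [(w-q0)@np.array([c,s,0]),w[2]]
for q in((208,365),(465,383),(216,493),(468,511)): print(np.round(hit((cen(*q)+.5)/k-.5+b,p),4))
E
python3 -m handwheel '{"gripper":[-1,-1,-1,-1],"travel":[[0,0,-0.008],[0,0,-0.016],[0,0,-0.024],[0,0,-0.024]],"spin":[0,0,0,0]}'
```

```text
[-0.0367  0.07  ]
[0.0415 0.0699]
[-0.0356  0.0256]
[0.042  0.0252]
t: 11.75
eef_pos: [0.4762, -0.0901, 0.0669]
ee_rot: [-1.226, 1.57, -2.996]
force: [-0.1, -0.4, -2.6]
width: 0.0656
```

```bash
python3 -m handwheel '{"gripper":[-1,-1,-1,-1],"travel":[[0.0012,0,-0.003],[0.0012,0,-0.006],[0.0012,0,-0.008],[0.0012,0,-0.008]],"spin":[0,0,0,0]}'
python3 -m handwheel '{"gripper":[-1,-1],"travel":[[0,0,-0.003],[0,0,-0.003]],"spin":[0,0]}'
```

```text
t: 12.15
eef_pos: [0.4772, -0.0901, 0.0634]
ee_rot: [-1.218, 1.571, -2.988]
force: [0.2, -0.0, -3.5]
width: 0.0658
t: 12.35
eef_pos: [0.4772, -0.0901, 0.0619]
ee_rot: [-1.314, 1.571, -3.084]
force: [-0.6, 0.7, -3.0]
width: 0.0659
```

```bash
python3 -m handwheel '{"gripper":[-1,-1],"travel":[[0,0,-0.002],[0,0,-0.003]],"spin":[0,0]}'
python3 -m handwheel '{"gripper":[-1,-1],"travel":[[0,0,-0.001],[0,0,-0.001]],"spin":[0,0]}'
python3 - <<'E'
from h import *
S=grab('side');crop(S,(255,205,325,270),10,'s8.png')
E
```

```text
t: 12.55
eef_pos: [0.4773, -0.0901, 0.0605]
ee_rot: [0.976, 1.571, -0.794]
force: [0.5, 0.0, -1.6]
width: 0.0655
t: 12.75
eef_pos: [0.4773, -0.0901, 0.0601]
ee_rot: [-0.531, 1.571, -2.301]
force: [-0.3, -0.1, -3.7]
width: 0.0659
```

View pics/s8.png

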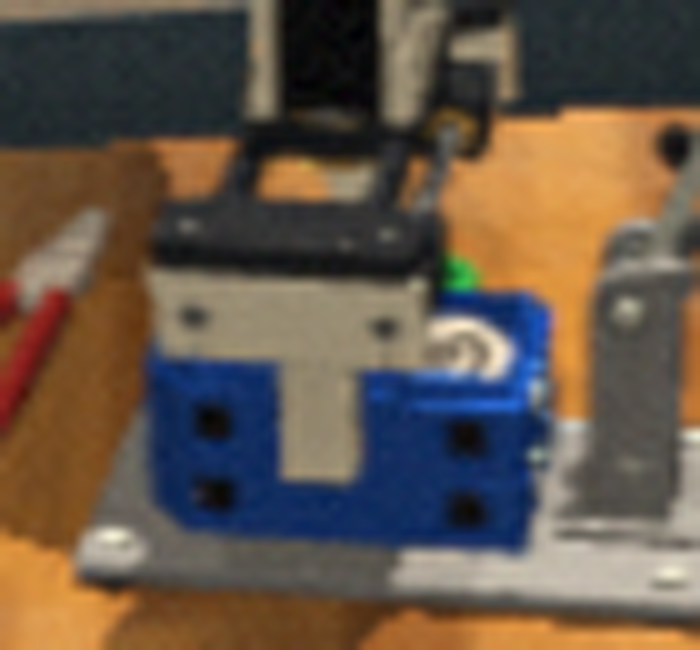

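```bash
python3 -m handwheel '{"gripper":[-1,-1],"travel":[[0,0,-0.001],[0,0,-0.002]],"spin":[0,0]}'
python3 -m handwheel '{"gripper":[-1,-1],"travel":[[0,0,0],[0,0,0]],"spin":[0,0]}'
```

```text
t: 13.0
eef_pos: [0.4773, -0.0901, 0.0599]
ee_rot: [1.159, 1.571, -0.611]
force: [-5.8, 2.6, 16.2]
width: 0.0657
t: 13.2
eef_pos: [0.4774, -0.0901, 0.0599]
ee_rot: [1.682, 1.57, -0.088]
force: [-4.1, 1.3, 9.7]
width: 0.0659
```

```bash
python3 -m handwheel '{"gripper":[1,1,1,1,1,1,1],"travel":[[0,0,0.001],[0,0,0.001],[0,0,0.001],[0,0,0.001],[0,0,0.001],[0,0,0.001],[0,0,0.001]],"spin":[0,0,0,0,0,0,0]}'
python3 -m handwheel '{"gripper":[1,1,1,1,1,1,1],"travel":[[0,0,0.02],[0,0,0.06],[0,0,0.12],[0,0,0.2],[0,0,0.28],[0,0,0.32],[0,0,0.32]],"spin":[0,0,0,0,0,0,0]}'
python3 - <<'E'
from h import *
s=arm.get_state();print(s['t'],s['eef_pos'].round(4),s['force'].round(1))
S=grab('side');crop(S,(255,205,325,270),10,'s9.png')
E
```

```text
t: 13.9
eef_pos: [0.4773, -0.0901, 0.0595]
ee_rot: [-0.976, 1.571, -2.746]
force: [-0.4, 1.0, -0.4]
width: 0.0875
t: 14.6
eef_pos: [0.479, -0.09, 0.2239]
ee_rot: [1.863, 1.564, 0.093]
force: [-0.1, 0.7, -0.8]
width: 0.0875
14.6 [ 0.479  -0.09    0.2239] [-0.1  0.7 -0.8]
```

View pics/s9.png

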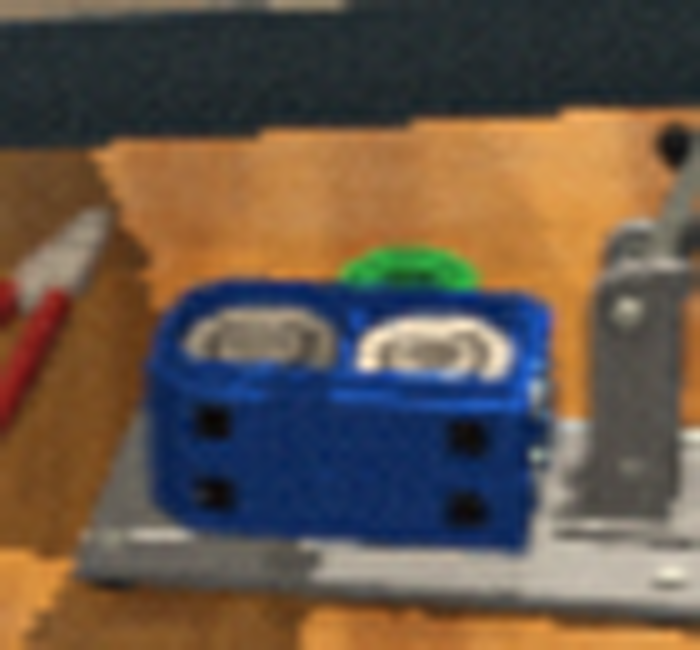

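```bash
python3 -m handwheel '{"gripper":[1,1,1,1,1,1,1,1,1,1,1,1,1],"travel":[[-0.02,-0.05,0],[-0.04,-0.13,0],[-0.06,-0.21,0],[-0.08,-0.29,0],[-0.1,-0.36,0],[-0.12,-0.41,-0.05],[-0.13,-0.44,-0.12],[-0.1366,-0.4488,-0.2],[-0.1366,-0.4488,-0.27],[-0.1366,-0.4488,-0.32],[-0.1366,-0.4488,-0.34],[-0.1366,-0.4488,-0.34],[-0.1366,-0.4488,-0.34]],"spin":[0.05,0.15,0.25,0.35,0.45,0.55,0.583,0.583,0.583,0.583,0.583,0.583,0.583]}'
python3 - <<'E'
from h import *
s=arm.get_state();print(s['t'],s['q'].round(2),s['eef_pos'].round(4),s['force'].round(1),R.from_euler('xyz',s['ee_rot']).as_matrix().round(4)[:,2])
S=grab('side');crop(S,(225,240,325,330),8,'s10.png')
E
```

```text
t: 15.95
eef_pos: [0.4095, -0.3146, 0.0502]
ee_rot: [0.523, 1.57, -0.789]
force: [0.5, -0.1, 0.7]
width: 0.0876
15.95 [-0.27  0.32 -0.57  0.   -0.68  2.1 ] [ 0.4095 -0.3146  0.0502] [ 0.5 -0.1  0.7] [ 2.562e-01 -9.666e-01  4.000e-04]
```

View pics/s10.png

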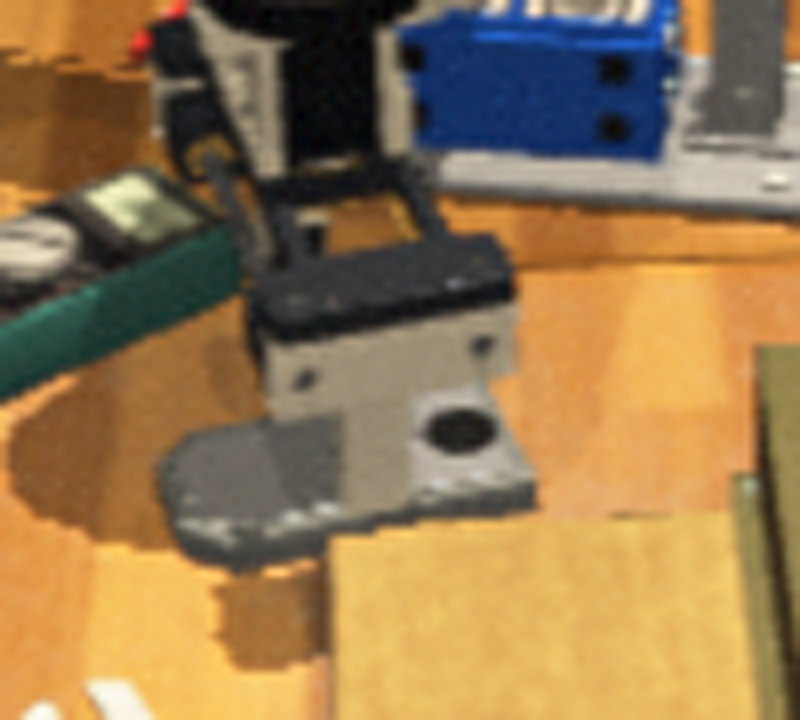

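```bash
python3 - <<'E'
from h import *
F=pickle.load(open('f0.pkl','rb'));T,S=F['top'],F['side']
print(tri((T,S),((436.2,240.75),(266.2,307.5))))
for z in (0,.01,.014,.03): print(z,atz(T,(436.2,240.75),z).round(4),atz(T,(436.2,215),z).round(4),atz(S,(266.2,307.5),z).round(4),atz(S,(300,304.4),z).round(4))
crop(T,(400,185,480,275),7,'t10.png')
crop(S,(235,275,345,345),7,'s11.png')
E
```

```text
[ 0.4055234  -0.34184603 -0.00209897]
0 [ 0.4046 -0.3413  0.    ] [ 0.484  -0.3432  0.    ] [ 0.4066 -0.3446 -0.    ] [ 0.4971 -0.3378 -0.    ]
0.01 [ 0.4044 -0.3385  0.01  ] [ 0.4833 -0.3404  0.01  ] [ 0.4072 -0.3578  0.01  ] [ 0.4966 -0.3511  0.01  ]
0.014 [ 0.4044 -0.3374  0.014 ] [ 0.483  -0.3393  0.014 ] [ 0.4074 -0.363   0.014 ] [ 0.4964 -0.3564  0.014 ]
0.03 [ 0.4042 -0.3328  0.03  ] [ 0.4819 -0.3347  0.03  ] [ 0.4084 -0.3841  0.03  ] [ 0.4956 -0.3776  0.03  ]
```

View pics/t10.png

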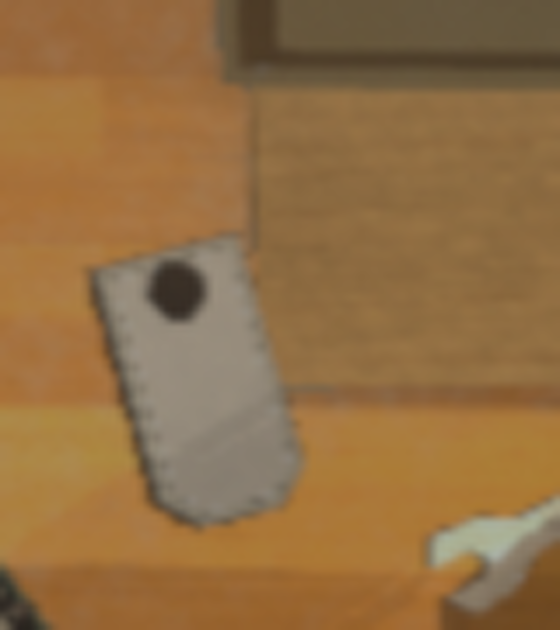

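View pics/s11.png

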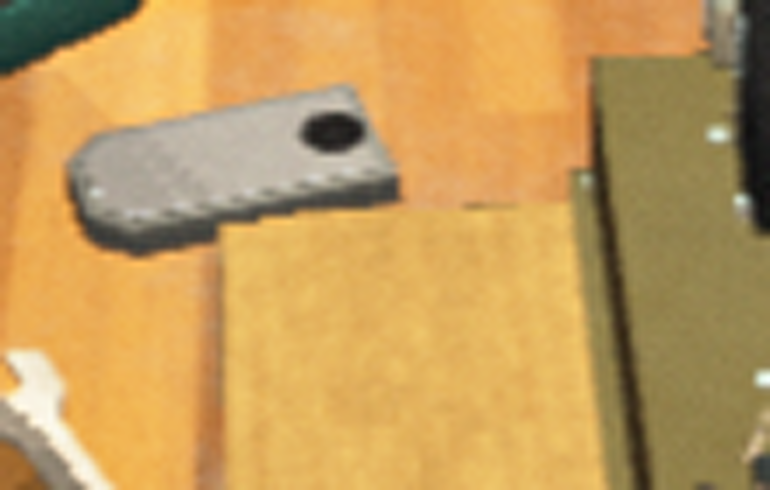

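```bash
python3 -m handwheel '{"gripper":[1,1,1,1,1],"travel":[[0,0,-0.015],[0,0,-0.03],[0,0,-0.045],[0,0,-0.053],[0,0,-0.053]],"spin":[0,0,0,0,0]}'
python3 -m handwheel '{"gripper":[-1,-1,-1,-1,-1,-1,-1,-1,-1,-1],"travel":[[0,0,0],[0,0,0],[0,0,0],[0,0,0],[0,0,0],[0,0,0],[0,0,0],[0,0,0],[0,0,0],[0,0,0]],"spin":[0,0,0,0,0,0,0,0,0,0]}' 20
```

```text
t: 16.5
eef_pos: [0.4084, -0.3143, 0.0222]
ee_rot: [-2.134, 1.569, 2.837]
force: [0.6, -0.7, -1.2]
width: 0.0877
t: 17.5
eef_pos: [0.4092, -0.3145, 0.0233]
ee_rot: [0.896, 1.57, -0.416]
force: [-0.3, -0.2, 4.6]
width: 0.0656
```

```bash
python3 -m handwheel '{"gripper":[-1,-1,-1,-1,-1,-1,-1,-1,-1,-1,-1,-1,-1,-1,-1,-1,-1,-1],"travel":[[0,0,0.01],[0,0,0.04],[0,0,0.09],[0,0,0.15],[0,0,0.21],[0.005,0.02,0.25],[0.015,0.06,0.27],[0.03,0.11,0.28],[0.05,0.165,0.28],[0.068,0.225,0.28],[0.085,0.28,0.28],[0.1,0.335,0.28],[0.115,0.385,0.28],[0.128,0.42,0.27],[0.134,0.44,0.25],[0.1366,0.449,0.23],[0.1366,0.449,0.21],[0.1366,0.449,0.21]],"spin":[0,0,0,0,0,-0.04,-0.1,-0.17,-0.24,-0.31,-0.38,-0.44,-0.5,-0.55,-0.575,-0.583,-0.583,-0.583]}'
python3 - <<'E'
from h import *
s=arm.get_state();print(s['t'],s['eef_pos'].round(4),s['force'].round(1),s['width'],R.from_euler('xyz',s['ee_rot']).as_matrix().round(4)[:,2])
F={n:grab(n) for n in('top','side')}; pickle.dump(F,open('f3.pkl','wb'));S,T=F['side'],F['top']
crop(S,(255,185,335,260),9,'s12.png')
E
```

```text
t: 19.3
eef_pos: [0.4758, -0.0904, 0.1264]
ee_rot: [-1.272, 1.567, -3.043]
force: [0.1, -0.1, -0.9]
width: 0.0655
19.3 [ 0.4758 -0.0904  0.1264] [ 0.1 -0.1 -0.9] 0.06552173167477122 [-0.198  -0.9802  0.001 ]
```

View pics/s12.png

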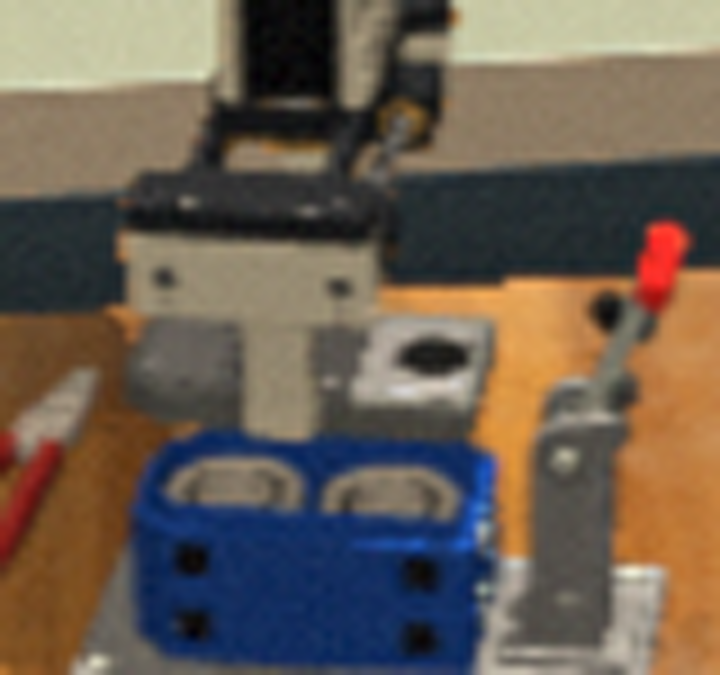

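```bash
cat >> h.py <<'E'
def wire(f,items,b,k,fn):
    im=cv2.resize(f['pixels'],None,fx=k,fy=k,interpolation=cv2.INTER_CUBIC)[b[1]*k:b[3]*k,b[0]*k:b[2]*k].copy()
    for kind,p,z,col in items:
        uv=((proj(f,pose(p,z,model(kind)))+.5-np.array(b[:2]))*k-.5).reshape(-1,6,2)
        for l in uv: cv2.polylines(im,[np.round(l*16).astype(np.int32)],True,col,1,cv2.LINE_AA,4)
    cv2.imwrite('pics/'+fn,im)
E
python3 - <<'E'
from h import *
S=pickle.load(open('f3.pkl','rb'))['side']
wire(S,[('tray',(.476,-.0897,-.198),.038,(0,255,255)),('tray',(.476,-.0897,-.198),.012,(0,255,0)),('lid',(.4758,-.0904,-.198),.1031,(0,0,255))],(260,205,320,265),12,'w1.png')
E
```

```text
(no output)
```

View pics/w1.png

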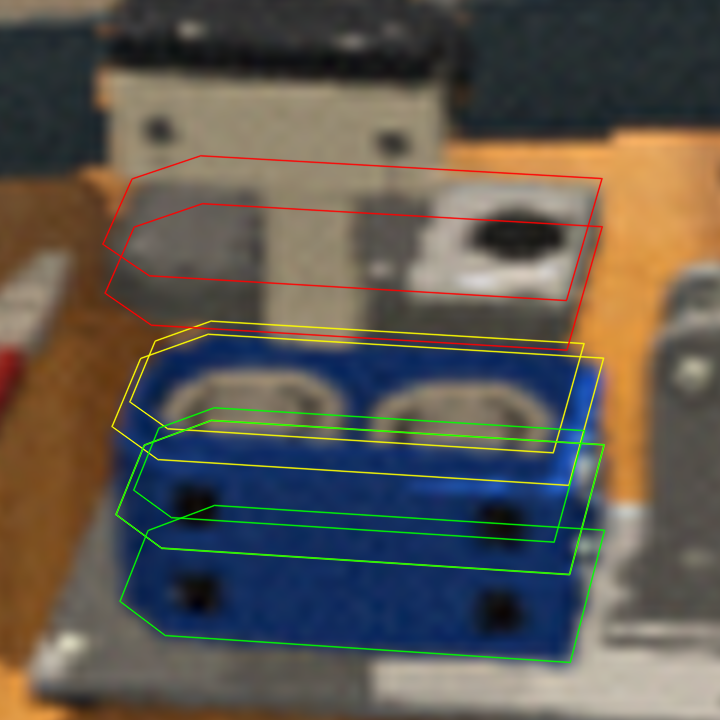

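```bash
python3 -m handwheel '{"gripper":[-1,-1,-1,-1,-1,-1],"travel":[[0,0,-0.015],[0,0,-0.03],[0,0,-0.045],[0,0,-0.055],[0,0,-0.06],[0,0,-0.06]],"spin":[0,0,0,0,0,0]}'
python3 - <<'E'
from h import *
s=arm.get_state();print(s['t'],s['eef_pos'].round(4),s['force'].round(1))
S=grab('side');pickle.dump(S,open('f4.pkl','wb'))
p=(*s['eef_pos'][:2],-.198)
wire(S,[('tray',p,.038,(0,255,255)),('lid',p,s['eef_pos'][2]-.0233,(0,0,255))],(260,205,320,255),12,'w2.png')
E
```

```text
t: 20.0
eef_pos: [0.4771, -0.09, 0.0976]
ee_rot: [-1.154, 1.57, -2.924]
force: [0.6, -0.0, -1.0]
width: 0.0657
20.0 [ 0.4771 -0.09    0.0976] [ 0.6 -0.  -1. ]
```

View pics/w2.png

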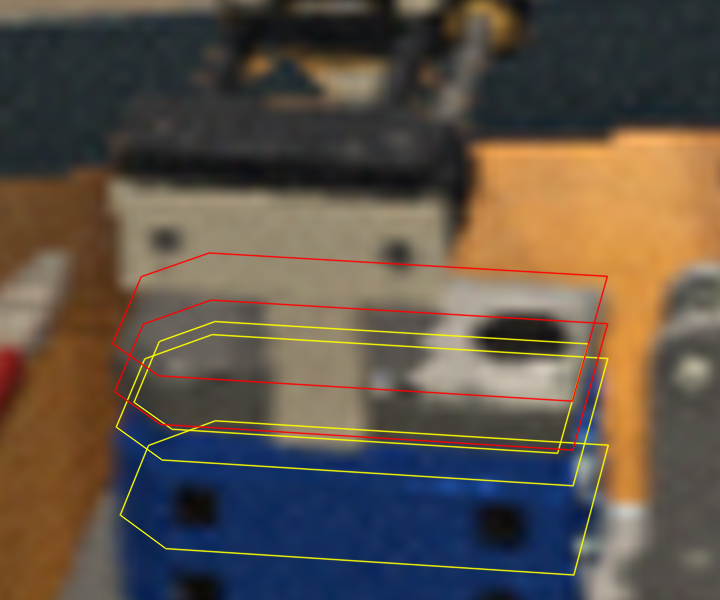

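```bash
python3 -m handwheel '{"gripper":[-1,-1,-1],"travel":[[0,0,-0.005],[0,0,-0.01],[0,0,-0.013]],"spin":[0,0,0]}'
python3 -m handwheel '{"gripper":[-1,-1],"travel":[[0,0,-0.002],[0,0,-0.004]],"spin":[0,0]}'
python3 -m handwheel '{"gripper":[-1,-1],"travel":[[0,0,-0.002],[0,0,-0.003]],"spin":[0,0]}'
```

```text
t: 20.35
eef_pos: [0.4772, -0.0899, 0.0914]
ee_rot: [2.762, 1.571, 0.992]
force: [-0.2, 0.3, -2.0]
width: 0.066
t: 20.55
eef_pos: [0.4773, -0.09, 0.0895]
ee_rot: [1.503, 1.571, -0.267]
force: [-0.5, 0.9, -1.3]
width: 0.0657
t: 20.75
eef_pos: [0.4773, -0.09, 0.088]
ee_rot: [-1.106, 1.571, -2.876]
force: [0.1, 0.4, -1.6]
width: 0.0661
```

```bash
python3 -m handwheel '{"gripper":[-1,-1],"travel":[[0,0,-0.001],[0,0,-0.002]],"spin":[0,0]}'
python3 -m handwheel '{"gripper":[-1,-1],"travel":[[0,0,-0.001],[0,0,-0.001]],"spin":[0,0]}'
```

```text
t: 20.95
eef_pos: [0.4773, -0.09, 0.0871]
ee_rot: [1.44, 1.571, -0.33]
force: [-2.1, 1.4, 5.7]
width: 0.0658
t: 21.15
eef_pos: [0.4774, -0.09, 0.0871]
ee_rot: [1.569, 1.57, -0.201]
force: [-2.3, 0.9, 6.5]
width: 0.0659
```

```bash
python3 -m handwheel '{"gripper":[1,1,1,1,1,1],"travel":[[0,0,0],[0,0,0],[0,0,0],[0,0,0],[0,0,0],[0,0,0]],"spin":[0,0,0,0,0,0]}'
python3 -m handwheel '{"gripper":[1,1,1,1,1,1,1],"travel":[[0,0,0.02],[0,0,0.06],[-0.01,0,0.12],[-0.03,0,0.2],[-0.04,0,0.28],[-0.04,0,0.34],[-0.04,0,0.34]],"spin":[0,0,0,0,0,0,0]}'
python3 - <<'E'
from h import *
s=arm.get_state();print(s['t'],s['eef_pos'].round(4),s['q'].round(2),R.from_euler('xyz',s['ee_rot']).as_matrix().round(3)[:,2])
F={n:grab(n) for n in('top','side')}; pickle.dump(F,open('f5.pkl','wb'));S,T=F['side'],F['top']
p=(.4772,-.09,-.198)
wire(S,[('tray',p,.038,(0,255,255)),('lid',p,.064,(0,0,255))],(260,205,335,265),10,'w3.png')
for c in('side','top'): print(c,[(np.round(d['at'],1),round(d['conf'],2)) for d in spotter.tip_of(c,'hold_bar')])
for P in ([.119,0,.155],[.09,0,.092]): w=pose(p,0,np.array([P])); print(w.round(4),proj(T,w).round(1),proj(S,w).round(1))
E
```

```text
t: 21.75
eef_pos: [0.4773, -0.09, 0.0865]
ee_rot: [-0.736, 1.571, -2.506]
force: [0.6, 0.2, -0.2]
width: 0.0876
t: 22.45
eef_pos: [0.4594, -0.09, 0.2621]
ee_rot: [1.835, 1.562, 0.065]
force: [0.9, 0.3, -0.6]
width: 0.0881
22.45 [ 0.4594 -0.09    0.2621] [ 0.23 -0.01 -0.4   0.   -1.16  1.14] [-0.197 -0.98  -0.002]
side [(array([326.6, 210.3]), 0.47)]
top [(array([365.9, 171.8]), 0.53)]
[[ 0.5939 -0.1134  0.155 ]] [[368.2 171.2]] [[328.2 214.2]]
[[ 0.5654 -0.1077  0.092 ]] [[363.5 184.4]] [[318.5 232.2]]
```

View pics/w3.png

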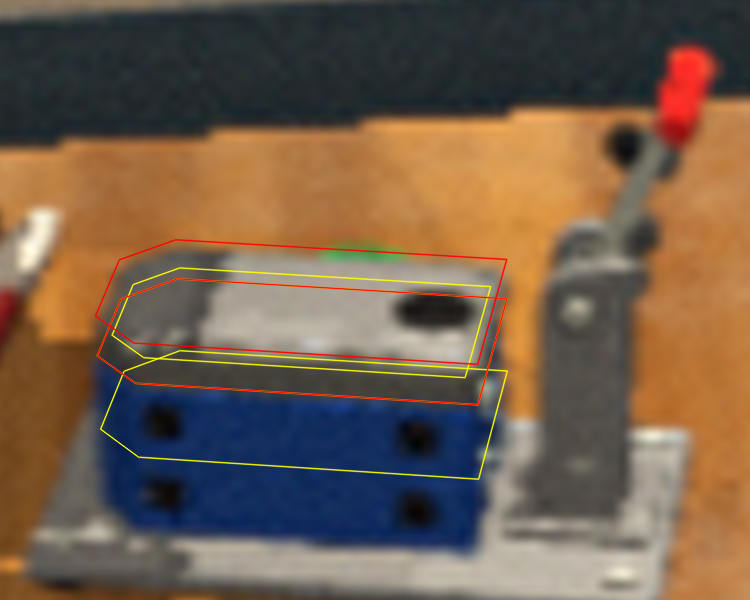

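```bash
python3 -m handwheel '{"gripper":[-1,-1,-1,-1,-1,-1,-1,-1,-1,-1,-1],"travel":[[0.04,-0.007,0],[0.09,-0.016,0],[0.15,-0.026,0],[0.21,-0.037,0],[0.26,-0.046,0],[0.3,-0.053,0],[0.3246,-0.0566,0],[0.3246,-0.0566,0],[0.3246,-0.0566,0],[0.3246,-0.0566,0],[0.3246,-0.0566,0]],"spin":[0,0,0,0,0,0,0,0,0,0,0]}' 20
python3 - <<'E'
from h import *
s=arm.get_state();print(s['t'],s['eef_pos'].round(4),s['q'].round(2),s['width'],s['force'].round(1))
F={n:grab(n) for n in('top','side')};S,T=F['side'],F['top']
crop(S,(270,150,370,260),6,'s13.png'); crop(T,(310,120,430,240),5,'t13.png')
E
```

```text
t: 23.75
eef_pos: [0.619, -0.1181, 0.257]
ee_rot: [2.001, 1.57, 0.231]
force: [-0.4, -0.6, -0.5]
width: 0.0053
23.75 [ 0.619  -0.1181  0.257 ] [ 0.12  0.28 -0.08 -0.   -1.22  1.25] 0.005336279748962165 [-0.4 -0.6 -0.5]
```

View pics/s13.png

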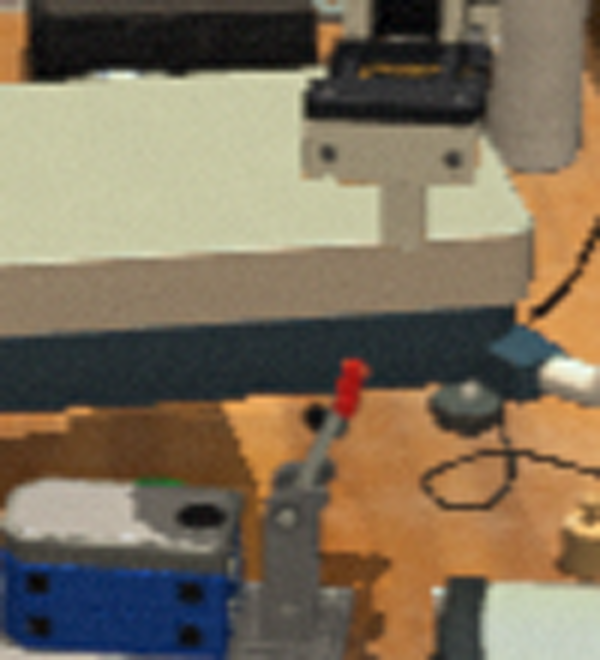

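View pics/t13.png

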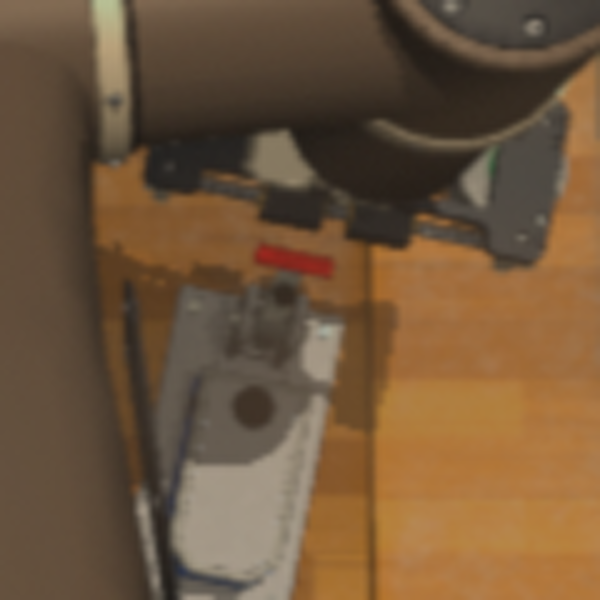

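```bash
python3 -m handwheel '{"gripper":[-1,-1,-1,-1,-1,-1,-1,-1],"travel":[[0,0,-0.03],[0,0,-0.06],[0,0,-0.09],[0,0,-0.12],[0,0,-0.15],[0,0,-0.175],[0,0,-0.184],[0,0,-0.184]],"spin":[0,0,0,0,0,0,0,0]}'
python3 - <<'E'
from h import *
s=arm.get_state();print(s['t'],s['eef_pos'].round(4),s['width'],s['force'].round(1))
F={n:grab(n) for n in('top','side')};S,T=F['side'],F['top']
crop(S,(280,170,360,260),7,'s14.png')
E
```

```text
t: 24.65
eef_pos: [0.6193, -0.1183, 0.1641]
ee_rot: [-1.241, 1.57, -3.011]
force: [-0.8, 0.3, -0.1]
width: 0.0003
24.65 [ 0.6193 -0.1183  0.1641] 0.00027167712097225056 [-0.8  0.3 -0.1]
```

View pics/s14.png

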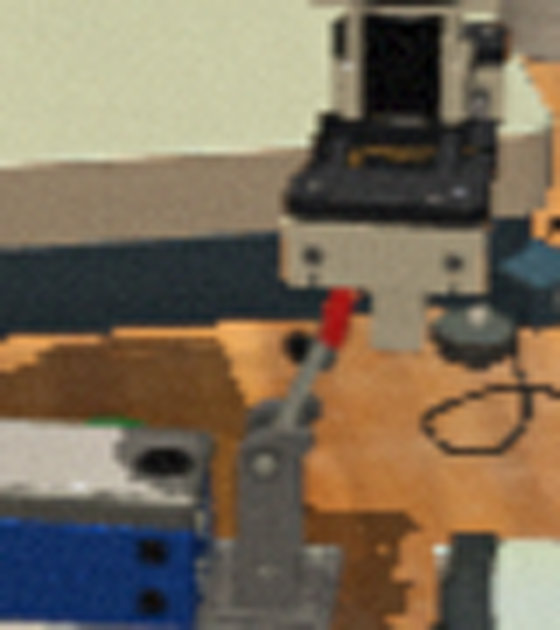

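```bash
python3 -m handwheel '{"gripper":[-1,-1,-1,-1,-1,-1,-1,-1],"travel":[[0,0,0.006],[-0.01,0.002,0.006],[-0.02,0.004,0.006],[-0.03,0.006,0.006],[-0.04,0.008,0.006],[-0.05,0.01,0.006],[-0.06,0.012,0.006],[-0.06,0.012,0.006]],"spin":[0,0,0,0,0,0,0,0]}'
python3 - <<'E'
from h import *
s=arm.get_state();print(s['t'],s['eef_pos'].round(4),s['width'],s['force'].round(1))
S=grab('side');crop(S,(280,170,360,260),7,'s15.png')
E
```

```text
t: 25.55
eef_pos: [0.5895, -0.1121, 0.1684]
ee_rot: [1.884, 1.569, 0.114]
force: [2.4, 0.5, 1.7]
width: 0.0003
25.55 [ 0.5895 -0.1121  0.1684] 0.00030649309973980476 [2.4 0.5 1.7]
```

View pics/s15.png

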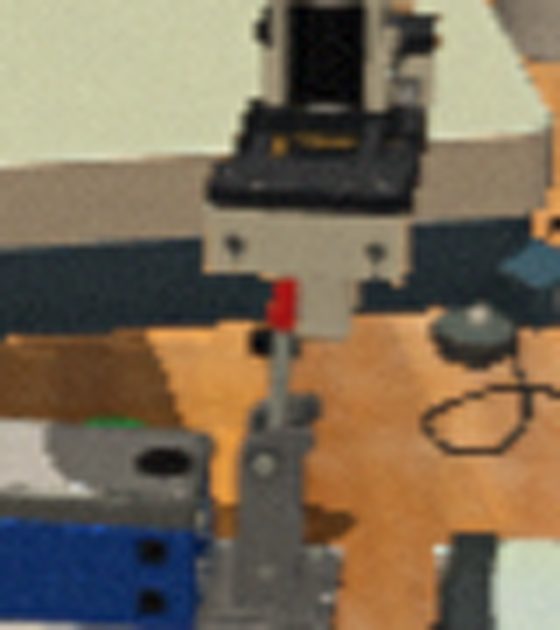

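```bash
python3 -m handwheel '{"gripper":[-1,-1,-1,-1,-1,-1,-1,-1],"travel":[[-0.012,0.0024,0],[-0.024,0.0048,0],[-0.036,0.0072,0],[-0.048,0.0096,0],[-0.06,0.012,0],[-0.07,0.014,0],[-0.076,0.0152,0],[-0.076,0.0152,0]],"spin":[0,0,0,0,0,0,0,0]}'
python3 - <<'E'
from h import *
s=arm.get_state();print(s['t'],s['eef_pos'].round(4),s['width'],s['force'].round(1))
S=grab('side');crop(S,(260,170,360,260),7,'s16.png')
E
```

```text
t: 26.4
eef_pos: [0.5511, -0.1046, 0.1677]
ee_rot: [-1.652, 1.571, 2.861]
force: [0.1, -0.1, 0.8]
width: 0.0005
26.4 [ 0.5511 -0.1046  0.1677] 0.000490619395040153 [ 0.1 -0.1  0.8]
```

View pics/s16.png

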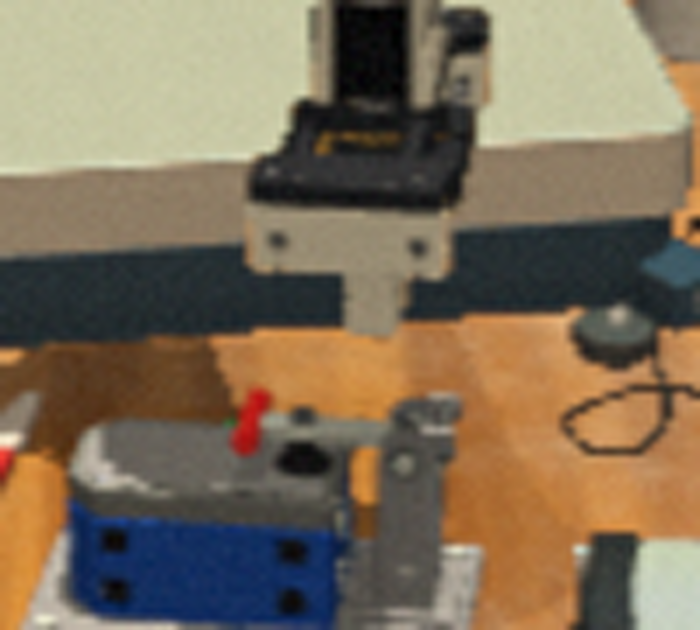

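```bash
python3 -m handwheel '{"gripper":[-1,-1,-1,-1,-1,-1],"travel":[[0,0,0.03],[0,0,0.08],[0,0,0.14],[0,0,0.18],[0,0,0.2],[0,0,0.2]],"spin":[0,0,0,0,0,0]}'
python3 -m handwheel '{"gripper":[-1,-1,-1,-1,-1,-1,-1,-1],"travel":[[-0.03,-0.05,0],[-0.06,-0.12,0],[-0.1,-0.2,0],[-0.13,-0.28,0],[-0.16,-0.36,0],[-0.18,-0.42,0],[-0.2,-0.46,0],[-0.2,-0.46,0]],"spin":[0,0,0,0,0,0,0,0]}'
python3 - <<'E'
from h import *
s=arm.get_state();print(s['t'],s['eef_pos'].round(4),s['width'],s['force'].round(1))
F={n:grab(n) for n in('top','side')};S,T=F['side'],F['top']
crop(S,(255,200,335,275),9,'s17.png');crop(T,(320,150,400,250),6,'t17.png')
cv2.imwrite('pics/top17.png',T['pixels'])
k=S
p=(.4765,-.09,-.198)
for a in (1.88,1.95,2.02):
    th=a-np.radians(22); P=np.array([[.09-.07*np.sin(th),y,.092+.07*np.cos(th)] for y in(-.022,.022)]+[[.09,0,.092]])
    w=pose(p,0,P);print(a,((proj(S,w)-[255,200])*9).round(0).tolist(),((proj(T,w)-[320,150])*6).round(0).tolist())
E
```

```text
t: 27.05
eef_pos: [0.5522, -0.1046, 0.2686]
ee_rot: [1.878, 1.569, 0.108]
force: [-0.7, -0.3, -1.0]
width: 0.0005
t: 27.85
eef_pos: [0.4498, -0.3364, 0.2655]
ee_rot: [-1.74, 1.568, 2.77]
force: [-0.5, 0.4, -1.2]
width: 0.0005
27.85 [ 0.4498 -0.3364  0.2655] 0.00046349540844913554 [-0.5  0.4 -1.2]
1.88 [[355.0, 295.0], [375.0, 233.0], [569.0, 289.0]] [[280.0, 357.0], [190.0, 338.0], [261.0, 208.0]]
1.95 [[354.0, 308.0], [375.0, 246.0], [569.0, 289.0]] [[278.0, 358.0], [189.0, 339.0], [261.0, 208.0]]
2.02 [[355.0, 320.0], [376.0, 258.0], [569.0, 289.0]] [[277.0, 358.0], [188.0, 340.0], [261.0, 208.0]]
```

View pics/s17.png

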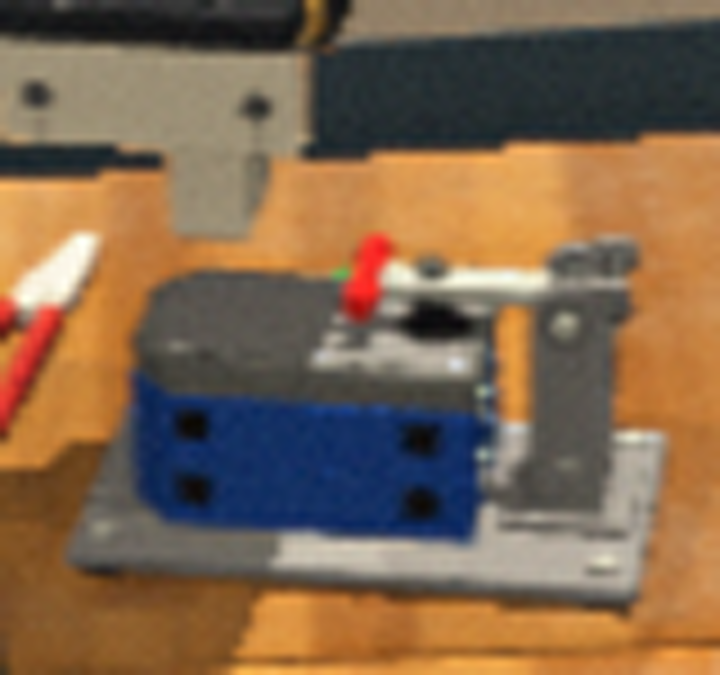

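View pics/t17.png

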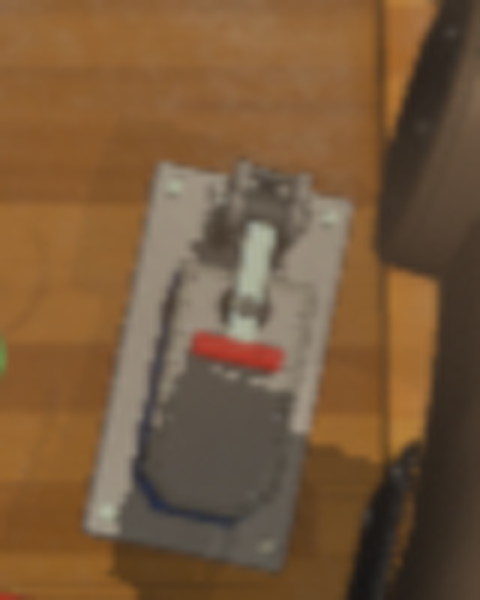

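```bash
python3 - <<'E'
from h import *
T=grab('top');s=arm.get_state();print(s['t'])
p=(.4767,-.09,-.198)
wire(T,[('tray',p,.012,(0,255,0)),('lid',p,.064,(0,0,255))],(335,180,385,245),9,'w5.png')
cv2.imwrite('pics/top18.png',T['pixels'])
E
```

```text
28.0
```

View pics/w5.png

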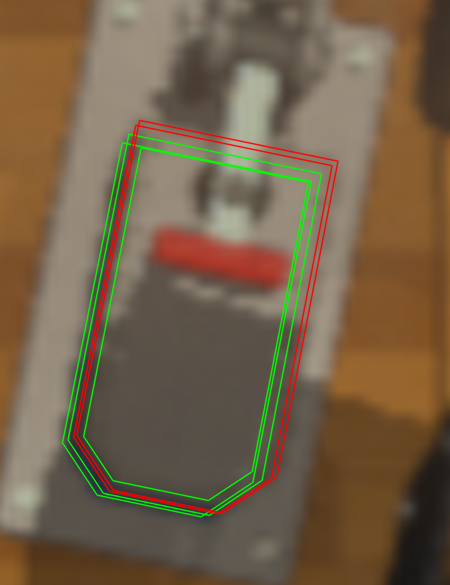

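View pics/top18.png

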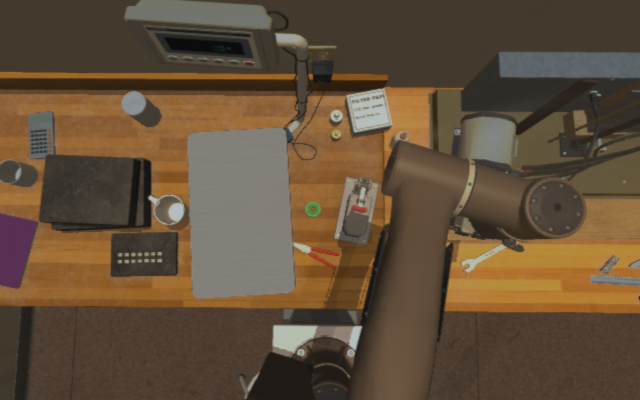

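```bash
python3 -c "
from h import *
s=arm.get_state();print(s['t'],abs(s['qd']).max().round(4),s['force'].round(1))
print(arm.job_done())"
```

```text
28.0 0.0193 [-0.6  0.3  0.9]
the job is handed in; nothing more can be done
None
```

The stack is built and clamped, and I handed the job in at t = 28.0 s of the 64 s. No verdict was reported.

- **Tray:** I moved it level from the balance onto the lower tray. It went down to the expected height and then met a firm stop of about 10–16 N. The side picture showed the flanks flush and both bearings in their pockets.
- **Lid:** I lowered it the same way. It stopped at 87.1 mm at the tool, against 87.3 mm expected, with about 6 N of contact, and the cut corners lie over the cut corners.
- **Hold-down arm:** I drew it over by the red bar and it snapped down. In the side picture the bar matches a joint angle of about 1.95, against the required 1.88–2.02.
- **Hand-in:** The gripper was clear with no contact force. The bystanders visible in the last top picture look unmoved. The arm hid the multimeter, oil bottle and grease tin there. The multimeter looked undisturbed in a side picture during the lid pick-up, but I did not re-check the other two.

**Checks that were slightly off:**
- The model drawn over the side picture sat about 0.6–0.8 pixel high on the tray and lid. I put this down to camera calibration.
- A visual estimate of the tray-to-tray height gave about 25 mm against the nominal 26 mm, which is within the picture noise. The arm's own height reading gave 25.9 mm.

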